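Switch on the dark quadrant of a microscope ring light with a probe

TASK

One quadrant of the microscope's ring light is still dark: take the blunt probe from the mat, lay it point-down in its sloping rest so that you can take it again by the handle end like a pencil, and with its tip press over the one rocker in the sunken row that is still off, touching the rockers with nothing but the probe and leaving the other three on. Then bring the light up: push the spring-centred dimmer paddle fully over towards the large blue disc, hold it there for a good second and let it spring back. Lay the probe back in the rest, point against the foot plate, and leave the canister, the card box and the jar where they stand.

Things in the scene. Friction and masses are not known exactly. Their poses are not given: they have to be found in the camera images.
- probe: Loose blunt probe, 180 mm long, about 60 g: round wooden handle 18 mm in diameter and 118 mm long, then a steel shank 8 mm in diameter and 60 mm long with a white ball tip 9 mm across. Starts lying flat on the mat. Origin: under the middle of its length, 9 mm below its axis as it lies; x axis along it from tail to tip. Balances about 100 mm from the tip.
- probe_tip (a point): Extreme point of the probe's tip, on its axis.
- probe_tail (a point): Tail end of the probe's handle, on its axis, 180 mm from the tip.
- rest: Fixed sloping tool rest: dark base 150 x 85 x 10 mm with an aluminium V trough (90 degree V, open above, 29 mm wide between its lips, 120 mm long) sloping down at 45 degrees along the rest's +x, a foot plate across its low end. Origin: centre of the base's underside, z up. The probe lies in the V by its own weight.
- rest_low (a point): Where the probe's tip lies when the probe is home in the rest, at the foot plate: (60, 0, 24) mm in the rest's frame.
- rest_high (a point): Where the probe's tail end lies when home: (-67, 0, 151) mm in the rest's frame. The line from here to rest_low is then the probe's axis. The trough carries the 120 mm from the tip upwards; the last 60 mm of handle stand free above its upper end.
- console: Fixed white ring-light console, 160 (x) x 200 (y) x 62 (z) mm; origin: centre of its underside, x away from the robot at yaw 0. In its top a well 48 (x) x 112 (y) mm, 22 mm deep, centred at (0, 26) mm, holds four rockers in a row along y, 25 mm apart. The dimmer paddle stands at (0, -66) mm; a large blue disc marks its bright side (-y), a small one its dark side (+y).
- segment_a (a joint): Tilt of rocker A, black, 16 mm wide (y), 30 mm long (x); it snaps over centre and stays. +0.24 rad = on (far end, +x of the console, with a white dot, is down; an orange band shows at the near end), -0.24 = off (far end up, band hidden). 2 N on the far end turns it on. The one that is off at the start. Its place in the row varies.
- rocker_a_far (a point): Where to press rocker A on: top of its far half by the white dot, 10.5 mm from its pivot axis. About 6 mm below the console's top when off; it sinks about 5 mm in turning on.
- bezel_a: Fixed grey bezel of rocker A, 43 x 21 mm, on the well's floor, with the rocker it carries; origin: centre of its underside, axes as the console's. The rocker's pivot is 6 mm above it.
- segment_b (a joint): Tilt of rocker B, black, 16 mm wide (y), 30 mm long (x); it snaps over centre and stays. +0.24 rad = on (far end, +x of the console, with a white dot, is down; an orange band shows at the near end), -0.24 = off (far end up, band hidden). 2 N on the far end turns it on. On at the start. Its place in the row varies.
- rocker_b_far (a point): Where to press rocker B on: top of its far half by the white dot, 10.5 mm from its pivot axis. About 6 mm below the console's top when off; it sinks about 5 mm in turning on.
- bezel_b: Fixed grey bezel of rocker B, 43 x 21 mm, on the well's floor, with the rocker it carries; origin: centre of its underside, axes as the console's. The rocker's pivot is 6 mm above it.
- segment_c (a joint): Tilt of rocker C, black, 16 mm wide (y), 30 mm long (x); it snaps over centre and stays. +0.24 rad = on (far end, +x of the console, with a white dot, is down; an orange band shows at the near end), -0.24 = off (far end up, band hidden). 2 N on the far end turns it on. On at the start. Its place in the row varies.
- rocker_c_far (a point): Where to press rocker C on: top of its far half by the white dot, 10.5 mm from its pivot axis. About 6 mm below the console's top when off; it sinks about 5 mm in turning on.
- bezel_c: Fixed grey bezel of rocker C, 43 x 21 mm, on the well's floor, with the rocker it carries; origin: centre of its underside, axes as the console's. The rocker's pivot is 6 mm above it.
- segment_d (a joint): Tilt of rocker D, black, 16 mm wide (y), 30 mm long (x); it snaps over centre and stays. +0.24 rad = on (far end, +x of the console, with a white dot, is down; an orange band shows at the near end), -0.24 = off (far end up, band hidden). 2 N on the far end turns it on. On at the start. Its place in the row varies.
- rocker_d_far (a point): Where to press rocker D on: top of its far half by the white dot, 10.5 mm from its pivot axis. About 6 mm below the console's top when off; it sinks about 5 mm in turning on.
- bezel_d: Fixed grey bezel of rocker D, 43 x 21 mm, on the well's floor, with the rocker it carries; origin: centre of its underside, axes as the console's. The rocker's pivot is 6 mm above it.
- dimmer (a joint): Lean of the dimmer paddle, rad: 0 = upright (spring-centred), positive = towards the large blue disc (console -y); stops at +-0.42. About 1 N at the paddle brings it to the stop.
- paddle (a point): Centre of the dimmer paddle, a black plate 20 mm (console x) x 7 mm (y) x 26 mm tall on a thin stem; 41 mm above its pivot, 35 mm above the console's top when upright.
- canister: Bystander: black canister with a yellow lid, 51 mm in diameter, 52 mm tall; origin at the centre of its underside.
- card_box: Bystander: white card box 89 x 69 x 44 mm; origin at the centre of its underside.
- jar: Bystander: glass jar with a white cap, 60 mm in diameter, 85 mm tall; origin at the centre of its underside.
Mind the look-alikes: they are no part of the job. Of the things shaped like the probe, the wooden one is meant. Of the things like the rest, leave any that is purple; of the rest the smaller one is meant.

How it is judged:
By the outcome, as a careful person would: the job done as asked, in the order asked, and still so for the second after the job is handed in, with the robot touching nothing.
It also fails if it takes over 72 s, if anything falls off the work surface, if the arm or the gripper's body presses on something with over 40 N, if the wrist force passes 120 N, or if a joint passes its speed limit or range.

ROBOT

A 6-joint arm with a two-finger parallel gripper is mounted at the origin on the work surface. World frame = base frame: x ahead of the robot, y to its left, z up, the work surface at z = 0. Lengths are in m, angles in rad, forces in N, time in s.
With the tool pointing down it reaches from about 0.275 to 0.85 m from the base axis. Payload 5.2 kg.
Tool frame: the origin (TCP) lies on the centre line of the jaws, within the pads' length; the fingertips stand 11 mm ahead of it and the grasp point (between the pads) lies 8 mm behind it; z points along the fingers, y is the direction in which the jaws open and shut (so a half turn about z gives the same grasp; the last joint's range is limited). The gripper opens to 85 mm and grips with 20 to 120 N. Pads are 22 mm wide; open, the fingers measure 114 mm over their backs; the gripper's body (76 mm by 85 mm) begins 54 mm behind the grasp point. The pads swing forward as they close: fully open they stand 13 mm farther back than shut.
Start: joints at [-1.522, 0.259, 1.535, -0, 1.348, -0.203], TCP at [0.137, -0.533, 0.205] pointing down, gripper open.
Joint ranges: [-3.14, 3.14], [-0.91, 2.08], [0.19, 2.58], [-1.22, 4.36], [0.22, 2.71], [-3.12, 3.12]. Speed limits (rad/s): [2.57, 2.57, 3.14, 3.14, 3.14, 3.14].

INTERFACE

Orientations are given as a unit quaternion [x, y, z, w].
In Python, from rig import read_state, read_camera, hand_in gives the robot as it stands. The module is installed in compiled form; this text tells all that it offers.
- The arm moves only by the tool drive_tool, never from a script. Its argument "targets" is one flat list of numbers, 7 for each row, row after row: the gripper's target within -1 to 1 (fully open at 1, half-way at 0, shut at -1), then the shift along the tool's x, y, z in cm, then the turn, a rotation vector about the tool's x, y, z in rad. In form: [jaw, dx, dy, dz, rx, ry, rz, jaw, dx, dy, dz, rx, ry, rz, ...]. A call has 1 to 12 rows; each row shifts and turns the commanded pose from where the row before left it, along the tool's axes as they then stand; what a row does not reach is not made up. A row lasts 1/8 s, in which the tool goes at most 62.5 mm and 10.7 degrees, less where a joint would pass 70% of its speed; a pose out of reach is approached as far as the arm can. A call with a gripper value outside its range is refused whole. The fingers move at their own pace and stop on an object; "grip_force" is the grip in N (left out, the last holds). Time passes only in rows, so rows that do not move let the fingers close. It gives the time, the measured TCP pose, the force and the opening at its end, in the units of the state.
- read_state(): the state, without advancing time (a new reading comes with each control period).
- read_camera(name): name is "side" or "top"; returns a dict with "pixels" (480x640x3 uint8, red, green, blue), "fx", "fy", "cx", "cy" (pixels), "position" and "attitude" of the camera in the world. Camera axes: x right, y up, looking along -z (the intrinsics and any distortion apply to the point x, -y, -z); pixel columns grow to the right and rows downward; lengths in m; the calibration is good to about 2 mm. A picture is of the moment at which its call begins. There is no depth.
- hand_in(): hands the job in, once; it reports no verdict.
The state is a dict: "time_s": time; "joint_positions": joint angles; "dq": joint speeds; "tau": joint torques, N m; "position": TCP position; "tool_rot": TCP orientation; "wrist_force": force on the tool from outside, world axes, zero at the start; "wrist_torque": the same for the moment, N m; "opening": opening from 0.0 (shut) to 1.0 (fully open).
Only numpy, scipy, OpenCV 4.12 (cv2) and the standard library are available. Lean on these libraries where they do the work, as an engineer would, in place of code of your own. Each camera call takes 0.05 s, during which the arm holds its last target.

## Working session

There is one attempt and no reset: what is moved stays moved. The work goes in short steps, Python scripts to look and compute and a tool call to move; the robot and the scene stay as the last step left them, time stands still between calls to the robot, and variables do not carry over. Pictures are saved under pics/ and viewed, and the job is handed in when it is done.

Besides the shell and the picture viewer there is one more tool, called as a command line: name --argument value ..., lists and objects as JSON in quotes. drive_tool: Moves the arm, as the interface text tells. Its arguments: {"type":"object","properties":{"targets":{"type":"array"},"grip_force":{"type":"number"}},"required":["targets"]}

```bash
mkdir -p pics
python3 - <<'E'
from rig import read_state, read_camera
import cv2
s=read_state()
for k,v in s.items(): print(k,v)
for n in("top","side"):
    c=read_camera(n); print(n,{k:v for k,v in c.items() if k!="pixels"})
    cv2.imwrite(f"pics/{n}0.png",c["pixels"][:,:,::-1])
E
```

```text
time_s 0.0
joint_positions [-1.52178900e+00  2.59332509e-01  1.53609574e+00 -4.18568434e-05
  1.34798113e+00 -2.02815362e-01]
dq [ 7.08094390e-04 -6.29099811e-04  4.64025402e-05 -8.87817319e-04
 -1.19394302e-03 -6.38065165e-04]
tau [ 1.43695888e-03 -4.46024716e+01 -2.90571249e+01 -2.58455384e-04
  1.13487651e-02 -3.27669250e-05]
position [ 0.13701362 -0.53206501  0.20417529]
tool_rot [ 9.92082641e-01  1.25583471e-01  4.94415728e-05 -9.07248316e-04]
wrist_force [0.20047922 0.36646156 0.802599  ]
wrist_torque [-0.03140717  0.01695351 -0.01297305]
opening 0.9977871022606603
top {'fx': 526.724763191403, 'fy': 526.724763191403, 'cx': 321.97799610434373, 'cy': 240.54258577304552, 'position': array([0.42414522, 0.05017443, 1.45549486]), 'attitude': array([-0.02884794,  0.03142326,  0.70702855, -0.70589731])}
side {'fx': 486.6980822593071, 'fy': 486.6980822593071, 'cx': 316.58785063357277, 'cy': 237.08904321148717, 'position': array([ 0.37130056, -0.69365867,  0.75924894]), 'attitude': array([ 0.4306596 , -0.04091251, -0.10301096,  0.89568254])}
```

View pics/top0.png

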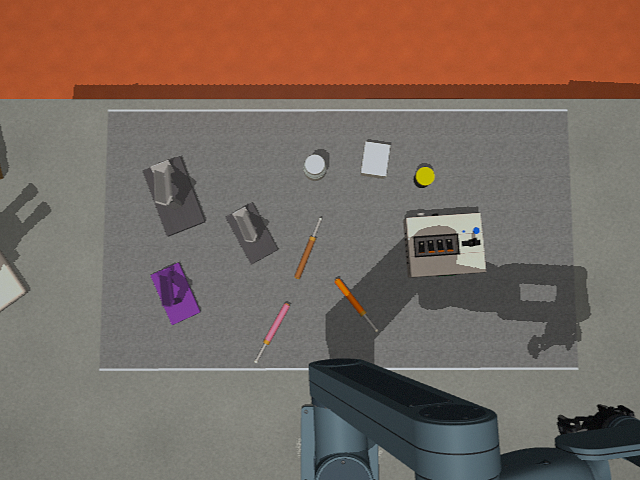

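View pics/side0.png

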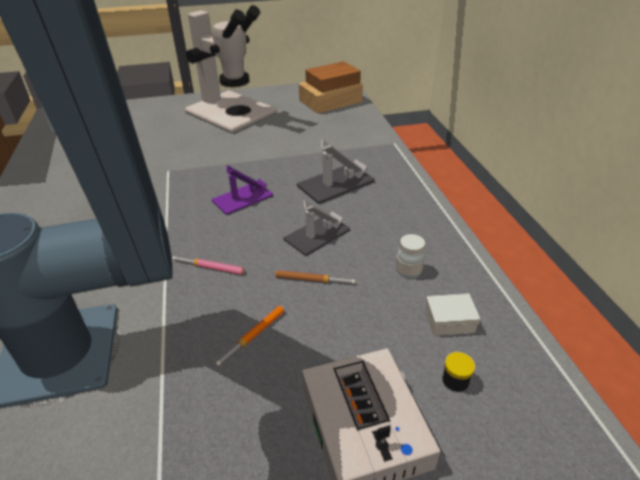

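```bash
cat > h.py <<'E'
import numpy as np, cv2
from scipy.spatial.transform import Rotation as R
from rig import read_state, read_camera
def crop(n,x0,y0,w,h,f,out,c=None):
    c=c or read_camera(n)
    p=c["pixels"][y0:y0+h,x0:x0+w,::-1]
    cv2.imwrite("pics/"+out,cv2.resize(p,None,fx=f,fy=f,interpolation=cv2.INTER_CUBIC)); return c
def ray(c,u,v):
    d=np.array([(u-c["cx"])/c["fx"],-(v-c["cy"])/c["fy"],-1.])
    return np.array(c["position"]),R.from_quat(c["attitude"]).apply(d)
def atz(c,u,v,z):
    o,d=ray(c,u,v); return o+d*(z-o[2])/d[2]
def proj(c,p):
    q=R.from_quat(c["attitude"]).inv().apply(np.atleast_2d(p)-c["position"])
    return np.c_[c["cx"]+c["fx"]*q[:,0]/-q[:,2], c["cy"]-c["fy"]*q[:,1]/-q[:,2]]
E
python3 - <<'E'
from h import *
c=crop("top",215,190,130,100,6,"t1.png")
crop("top",395,200,100,80,8,"t2.png",c)
d=crop("side",265,180,110,120,5,"s1.png")
crop("side",295,340,150,140,5,"s2.png",d)
E
```

```text
(no output)
```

View pics/t1.png

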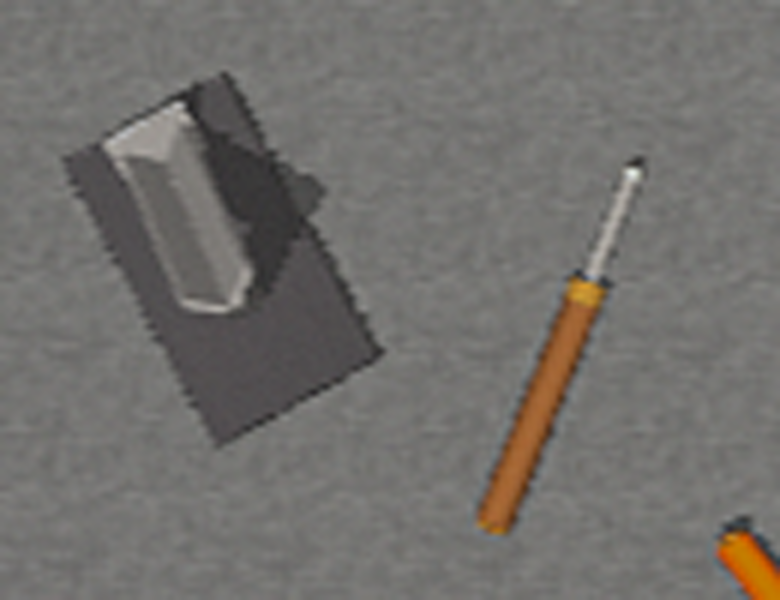

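View pics/t2.png

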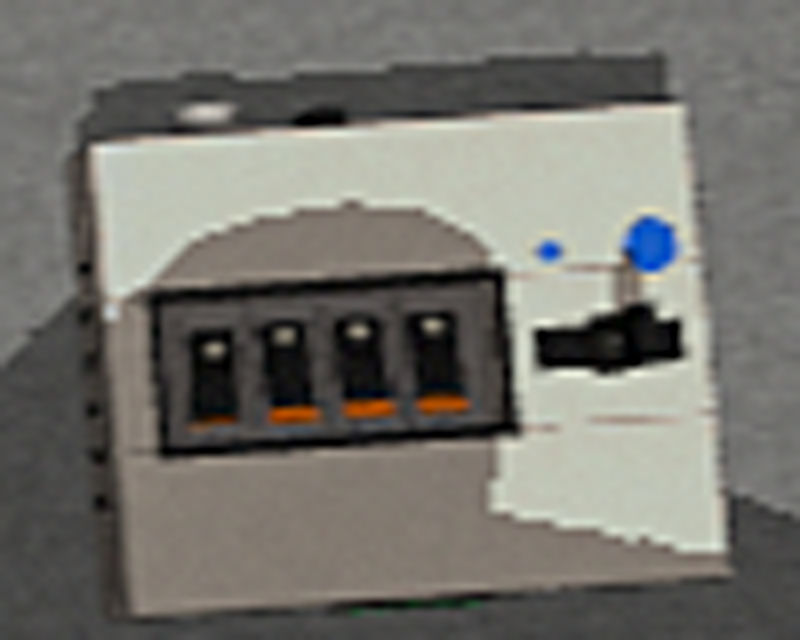

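View pics/s1.png

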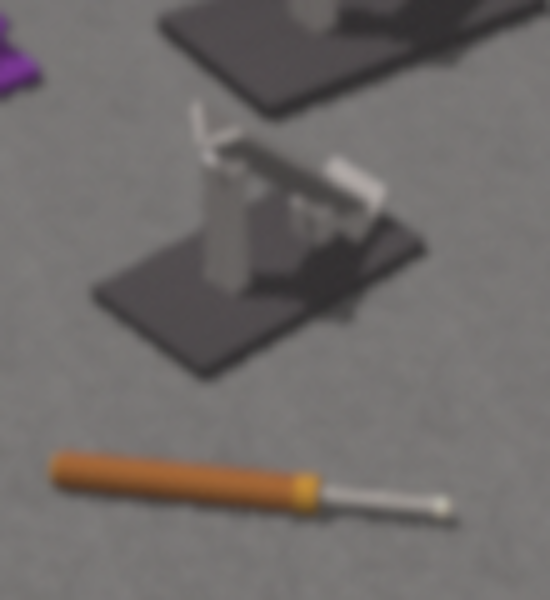

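View pics/s2.png

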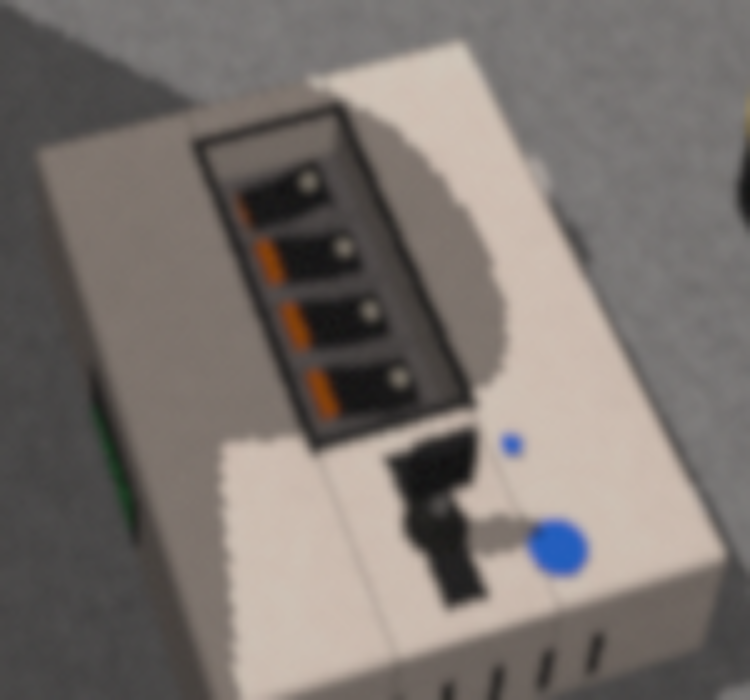

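Run:
```python
from h import *
import pickle
c=read_camera("top"); s=read_camera("side")
pickle.dump((c,s),open("cams.pkl","wb"))
f=lambda P,k,o:[((a+.5)/k-.5+o[0],(b+.5)/k-.5+o[1]) for a,b in P]
def quad(c,P,z,n):
    W=np.array([atz(c,u,v,z) for u,v in P]); print(n,W.round(4).tolist())
    print('  edges',[round(np.linalg.norm(W[i]-W[(i+1)%len(W)])*1e3,1) for i in range(len(W))],'ctr',W.mean(0).round(4)); return W
p=quad(c,f([(637,163),(492,528)],6,(215,190)),.009,'probe')
p2=quad(s,f([(452,507),(52,467)],5,(265,180)),.009,'probe side')
r=quad(c,f([(65,158),(228,72),(383,352),(220,445)],6,(215,190)),.010,'rest')
d=(r[0]+r[1]-r[2]-r[3]); print('rest yaw',np.degrees(np.arctan2(d[1],d[0])))
r=quad(s,f([(95,290),(208,373),(425,247)],5,(265,180)),.010,'rest side')
k=quad(c,f([(90,148),(688,102),(733,572),(135,615)],8,(395,200)),.062,'console')
d=(k[0]+k[1]-k[2]-k[3]); print('yaw',np.degrees(np.arctan2(d[1],d[0])))
d=(k[0]+k[3]-k[2]-k[1]); print('yaw',np.degrees(np.arctan2(-d[0],d[1])))
quad(s,f([(40,150),(465,42),(725,550)],5,(295,340)),.062,'console side')
quad(c,f([(150,293),(503,270),(518,430),(165,455)],8,(395,200)),.062,'well')
quad(s,f([(195,143),(340,105),(473,400),(315,445)],5,(295,340)),.062,'well side')
```

```text
probe [[0.6138, 0.0481, 0.009], [0.446, 0.1145, 0.009]]
  edges [np.float64(180.5), np.float64(180.5)] ctr [0.5299 0.0813 0.009 ]
probe side [[0.614, 0.0497, 0.009], [0.4457, 0.1171, 0.009]]
  edges [np.float64(181.3), np.float64(181.3)] ctr [0.5298 0.0834 0.009 ]
rest [[0.6164, 0.3115, 0.01], [0.6563, 0.2369, 0.01], [0.5266, 0.1646, 0.01], [0.4841, 0.2389, 0.01]]
  edges [np.float64(84.7), np.float64(148.5), np.float64(85.6), np.float64(150.9)] ctr [0.5708 0.238  0.01  ]
rest yaw 28.94045530703363
rest side [[0.486, 0.2374, 0.01], [0.5273, 0.163, 0.01], [0.6529, 0.2319, 0.01]]
  edges [np.float64(85.2), np.float64(143.2), np.float64(167.0)] ctr [0.5554 0.2108 0.01  ]
console [[0.6031, -0.1787, 0.062], [0.6183, -0.3786, 0.062], [0.4616, -0.3892, 0.062], [0.4477, -0.1911, 0.062]]
  edges [np.float64(200.5), np.float64(157.1), np.float64(198.6), np.float64(155.8)] ctr [ 0.5327 -0.2844  0.062 ]
yaw 4.231336913776889
yaw 4.175640893828787
console side [[0.449, -0.191, 0.062], [0.6052, -0.1809, 0.062], [0.6181, -0.3759, 0.062]]
  edges [np.float64(156.6), np.float64(195.4), np.float64(250.6)] ctr [ 0.5574 -0.2493  0.062 ]
well [[0.5545, -0.1979, 0.062], [0.562, -0.3155, 0.062], [0.5087, -0.3192, 0.062], [0.5006, -0.202, 0.062]]
  edges [np.float64(117.8), np.float64(53.4), np.float64(117.5), np.float64(54.1)] ctr [ 0.5315 -0.2586  0.062 ]
well side [[0.5013, -0.2004, 0.062], [0.5541, -0.1968, 0.062], [0.5619, -0.3132, 0.062], [0.5098, -0.3164, 0.062]]
  edges [np.float64(53.0), np.float64(116.7), np.float64(52.2), np.float64(116.2)] ctr [ 0.5318 -0.2567  0.062 ]
```

```bash
cat >> h.py <<'E'
def plan(tp,tR,n,start=None,rot_first=0):
    """print total deltas in tool axes: pure translation in current tool frame, then rotation vector"""
    s=read_state(); p=s["position"]; r=R.from_quat(s["tool_rot"])
    d=r.inv().apply(np.array(tp)-p)*100
    rv=(r.inv()*tR).as_rotvec()
    print("t",round(s["time_s"],2),"pos",p.round(4),"z",r.apply([0,0,1]).round(3),"x",r.apply([1,0,0]).round(3),"j",s["joint_positions"].round(3))
    print("trans cm (tool axes now)",d.round(2),"rot",rv.round(4), "per row/%d"%n,(d/n).round(2),(rv/n).round(4))
def frame(x,z):
    z=np.array(z,float);z/=np.linalg.norm(z);x=np.array(x,float);x-=z*(x@z);x/=np.linalg.norm(x)
    return R.from_matrix(np.c_[x,np.cross(z,x),z])
E
python3 - <<'E'
from h import *
plan([.474,.105,.10],frame([.929,-.370,0],[0,0,-1]),12)
import pickle;c,s=pickle.load(open("cams.pkl","rb"))
# checks
t=np.radians(29);lo=np.array([.5708+.06*np.cos(t),.2375+.06*np.sin(t),.024]);hi=np.array([.5708-.067*np.cos(t),.2375-.067*np.sin(t),.151])
print(lo,hi)
t=np.radians(4.2);M=np.array([[np.cos(t),-np.sin(t)],[np.sin(t),np.cos(t)]])
w=lambda x,y,z:np.r_[np.array([.533,-.2835])+M@[x,y],z]
P=[w(.0102,.0635,.056),w(0.0102,.0385,.0505),w(0.0102,-.0115,.0505),w(0,-.066,.110),lo,lo+(hi-lo)*2/3,hi]
a,b=proj(c,P),proj(s,P)
print(P[0],P[3])
for n,q,cc in(("top",a,c),("side",b,s)):
    im=np.ascontiguousarray(cc["pixels"][:,:,::-1]);
    im=cv2.resize(im,None,fx=4,fy=4,interpolation=cv2.INTER_CUBIC)
    for u,v in q: cv2.circle(im,(int(u*4+1.5),int(v*4+1.5)),4,(255,255,0),1)
    cr=lambda u0,v0:im[v0*4:v0*4+480,u0*4:u0*4+400]
    o=np.hstack([cr(395,190),cr(210,180)]) if n=="top" else np.hstack([cr(330,355),cr(270,180)])
    cv2.imwrite(f"pics/chk_{n}.png",o[:,:800])
E
```

```text
t 0.3 pos [ 0.137  -0.5325  0.2047] z [-0.     0.001 -1.   ] x [0.968 0.249 0.   ] j [-1.522  0.259  1.535  0.     1.348 -0.203]
trans cm (tool axes now) [ 48.51 -53.33  10.51] rot [-7.000e-04  1.000e-04  6.308e-01] per row/12 [ 4.04 -4.44  0.88] [-0.0001  0.      0.0526]
[0.62327718 0.26658858 0.024     ] [0.51220048 0.20501776 0.151     ]
[ 0.53852198 -0.2194235   0.056     ] [ 0.53783372 -0.34932276  0.11      ]
```

View pics/chk_top.png

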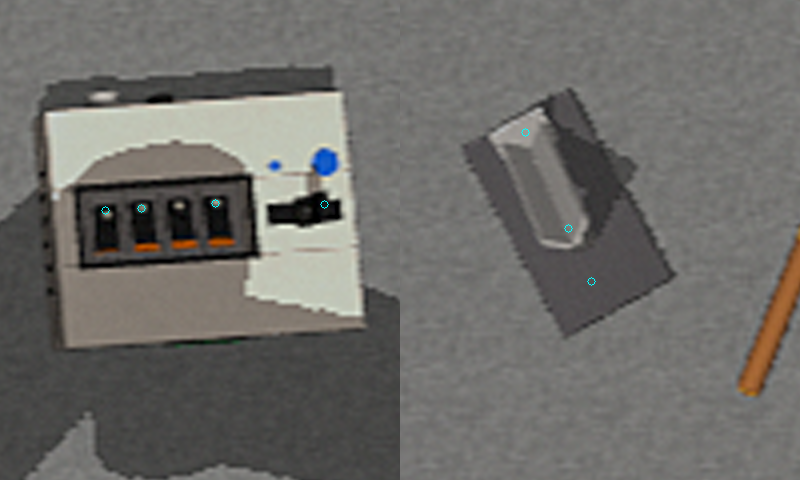

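View pics/chk_side.png

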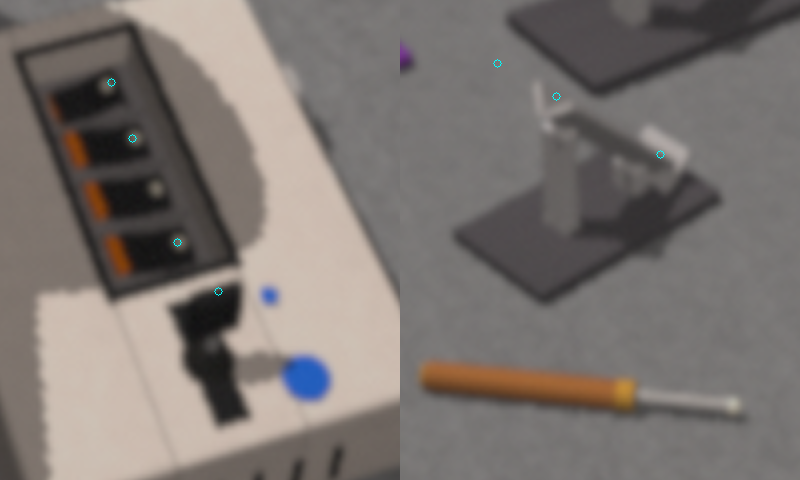

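drive_tool --targets '[1, 4.04, -4.44, 0.5, 0, 0, 0, 1, 4.04, -4.44, 0.5, 0, 0, 0, 1, 4.04, -4.44, 0.5, 0, 0, 0, 1, 4.04, -4.44, 0.5, 0, 0, 0, 1, 4.04, -4.44, 0.5, 0, 0, 0, 1, 4.04, -4.44, 0.5, 0, 0, 0, 1, 4.04, -4.44, 0.5, 0, 0, 0, 1, 4.04, -4.44, 0.5, 0, 0, 0, 1, 4.04, -4.44, 0.5, 0, 0, 0, 1, 4.04, -4.44, 0.5, 0, 0, 0, 1, 4.04, -4.44, 0.5, 0, 0, 0, 1, 4.04, -4.44, 0.5, 0, 0, 0]'

```text
time_s: 1.8
position: [0.4746, 0.1062, 0.145]
tool_rot: [0.992, 0.126, 0.0, 0.0]
wrist_force: [1.5, -1.1, -0.2]
opening: 1.001
```

drive_tool --targets '[1, 0, 0, 1, 0, 0, 0.158, 1, 0, 0, 1, 0, 0, 0.158, 1, 0, 0, 1, 0, 0, 0.158, 1, 0, 0, 1, 0, 0, 0.158, 1, 0, 0, 0, 0, 0, 0]'

```text
time_s: 2.42
position: [0.4731, 0.1042, 0.1044]
tool_rot: [0.982, -0.188, -0.001, 0.0]
wrist_force: [0.2, -0.1, -0.1]
opening: 0.996
```

Run:
```python
from h import *
plan([.474,.105,.0135],frame([.929,-.370,0],[0,0,-1]),3)
crop("top",215,170,150,120,5,"t3.png"); crop("side",230,150,160,140,5,"s3.png")
```

```text
t 2.42 pos [0.4731 0.1042 0.1044] z [-0.002  0.    -1.   ] x [ 0.929 -0.37  -0.002] j [-0.014  0.239  1.829  0.     1.076  1.935]
trans cm (tool axes now) [ 0.06 -0.11  9.09] rot [0.0006 0.0017 0.0002] per row/3 [ 0.02 -0.04  3.03] [0.0002 0.0006 0.0001]
```

View pics/t3.png

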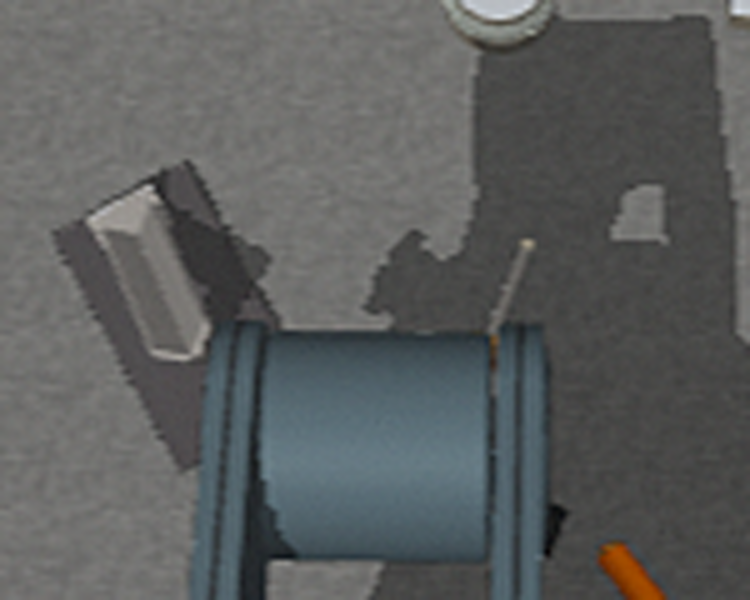

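View pics/s3.png

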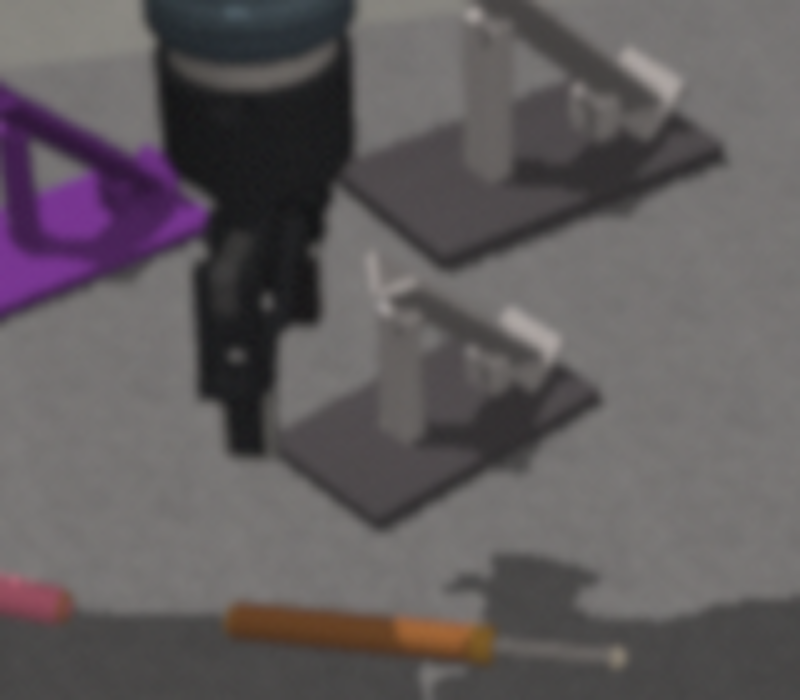

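drive_tool --targets '[1, 0.05, -0.1, 4, 0, 0, 0, 1, 0, 0, 3, 0, 0, 0, 1, 0, 0, 1.5, 0, 0, 0, 1, 0, 0, 0.5, 0, 0, 0, 1, 0, 0, 0, 0, 0, 0]'

```text
time_s: 3.15
position: [0.4753, 0.1048, 0.0156]
tool_rot: [0.982, -0.189, 0.0, -0.0]
wrist_force: [-1.4, 0.1, 0.1]
opening: 1.001
```

drive_tool --targets '[-1, 0, 0, 0, 0, 0, 0, -1, 0, 0, 0, 0, 0, 0, -1, 0, 0, 0, 0, 0, 0, -1, 0, 0, 0, 0, 0, 0, -1, 0, 0, 0, 0, 0, 0, -1, 0, 0, 0, 0, 0, 0]' --grip_force 50

```text
time_s: 3.9
position: [0.4746, 0.1049, 0.015]
tool_rot: [0.982, -0.189, -0.0, 0.0]
wrist_force: [0.1, -0.3, 0.5]
opening: 0.0
```

Run:
```python
from h import *
crop("top",215,170,150,120,5,"t4.png"); crop("side",230,190,160,120,5,"s4.png"); print(read_state()["opening"])
```

```text
-0.003480598846416329
```

View pics/s4.png

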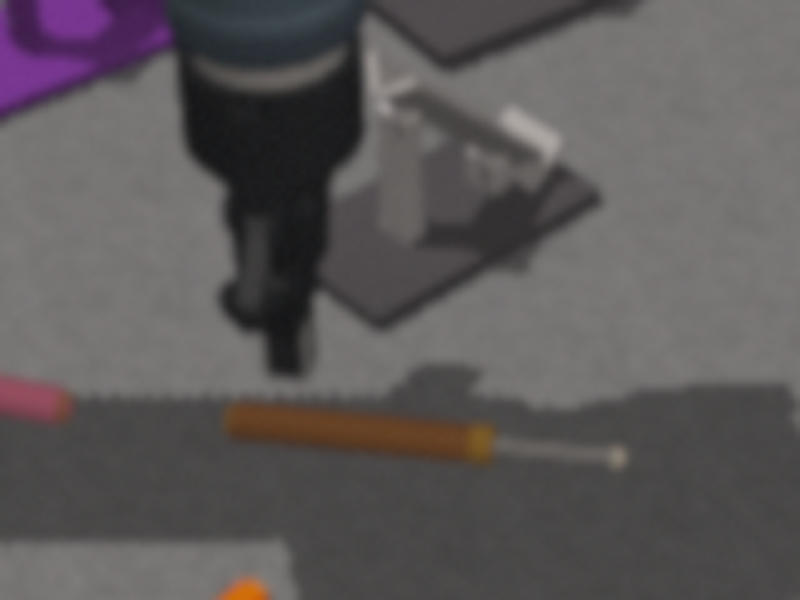

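View pics/t4.png

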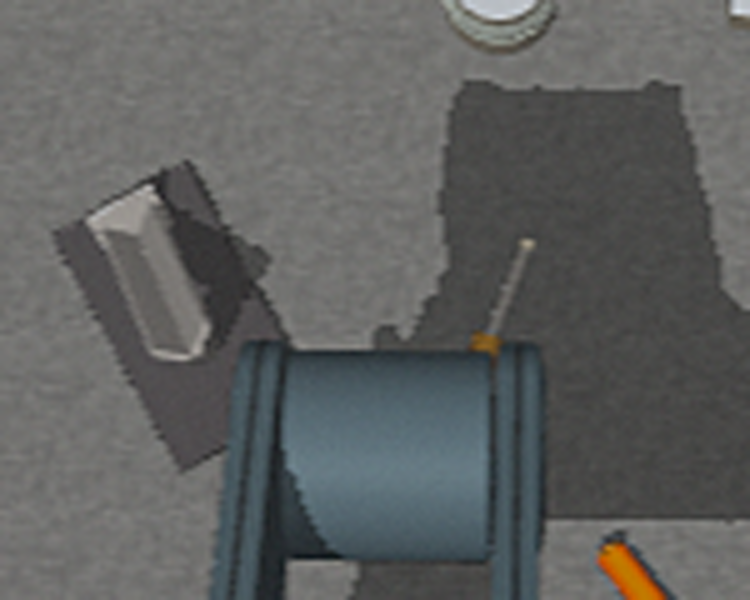

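Run:
```python
from h import *
s=read_state(); c=read_camera("side");t=read_camera("top")
p=s["position"]; r=R.from_quat(s["tool_rot"]);print(p)
for k in(0,.011):
    q=p+r.apply([0,0,k]); print(k,proj(c,q),(proj(c,q)-[230,190])*5+2, proj(t,q),(proj(t,q)-[215,170])*5+2)
for z in (.004,): print(atz(c,288,264,z))
```

```text
[0.47463709 0.10487804 0.0149948 ]
0 [[288.41008768 272.58799161]] [[294.0504384  414.93995803]] [[300.04503722 267.05381714]] [[427.2251861  487.26908569]]
0.011 [[288.66149809 276.16611507]] [[295.30749044 432.83057537]] [[300.19651418 267.19397627]] [[427.98257092 487.96988136]]
[0.48037559 0.1457232  0.004     ]
```

Run:
```python
from h import *
c=read_camera("side")
for z in(.08,.093,.106,.13,.145):
  for o in(.03,.0425,.057):
    q=[.4731-.37*o,.1042-.929*o,z]; print(z,o,((proj(c,q)-[230,150])*5+2).round())
crop("side",260,220,60,60,10,"s5.png",c)
print("start",[ (proj(c,[.137,-.5325,z]).round()).tolist() for z in(.2,)])
crop("top",240,190,120,110,5,"t5.png")
```

```text
0.08 0.03 [[268. 552.]]
0.08 0.0425 [[262. 571.]]
0.08 0.057 [[255. 594.]]
0.093 0.03 [[267. 528.]]
0.093 0.0425 [[260. 548.]]
0.093 0.057 [[253. 571.]]
0.106 0.03 [[265. 505.]]
0.106 0.0425 [[258. 524.]]
0.106 0.057 [[251. 547.]]
0.13 0.03 [[261. 460.]]
0.13 0.0425 [[255. 479.]]
0.13 0.057 [[247. 502.]]
0.145 0.03 [[259. 431.]]
0.145 0.0425 [[253. 450.]]
0.145 0.057 [[245. 473.]]
start [[[31.0, 655.0]]]
```

View pics/s5.png

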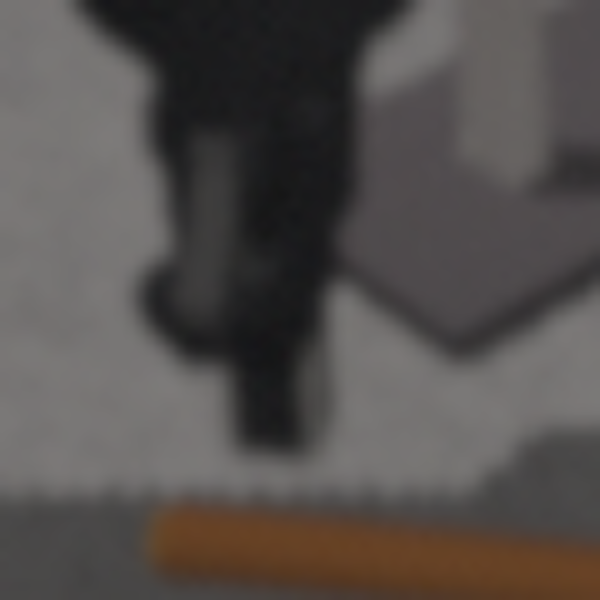

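drive_tool --targets '[1, 0, 0, 0, 0, 0, 0, 1, 0, 0, 0, 0, 0, 0, 1, 0, 0, 0, 0, 0, 0, 1, 0, 0, 0, 0, 0, 0, 1, 0, 0, 0, 0, 0, 0]'

```text
time_s: 4.82
position: [0.4747, 0.1049, 0.015]
tool_rot: [0.982, -0.189, 0.0, 0.0]
wrist_force: [0.1, -0.4, -0.7]
opening: 0.997
```

Run:
```python
from h import *
c=crop("side",230,190,160,120,5,"s6.png"); print(read_state()["opening"],read_state()["position"])
print(proj(c,[0,0,0]))
crop("top",240,190,120,110,5,"t6.png")
```

```text
0.9971474655533735 [0.47468466 0.10487203 0.0150262 ]
[[ 57.36352555 353.54786857]]
```

View pics/s6.png

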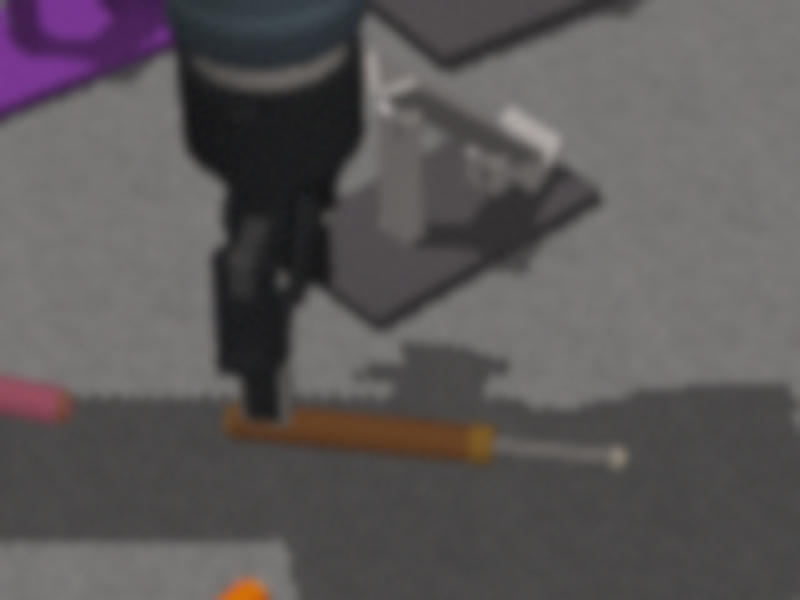

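View pics/t6.png

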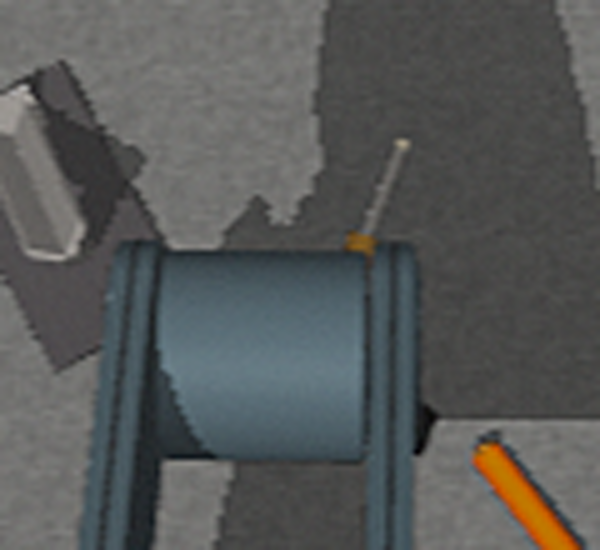

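drive_tool --targets '[1, 0, 0, 1, 0, 0, 0, 1, 0, 0, 1, 0, 0, 0, 1, 0, 0, 0.5, 0, 0, 0, 1, 0, 0, 0, 0, 0, 0]'

```text
time_s: 5.42
position: [0.4741, 0.1049, -0.0107]
tool_rot: [0.982, -0.189, -0.001, 0.0]
wrist_force: [-0.5, 0.1, 0.3]
opening: 1.004
```

Run:
```python
from h import *
c=crop("side",240,220,110,80,7,"s7.png"); print(read_state()["wrist_force"],read_state()["position"])
```

```text
[0.72984839 0.31643542 0.72813713] [ 0.47442386  0.10487432 -0.01032414]
```

View pics/s7.png

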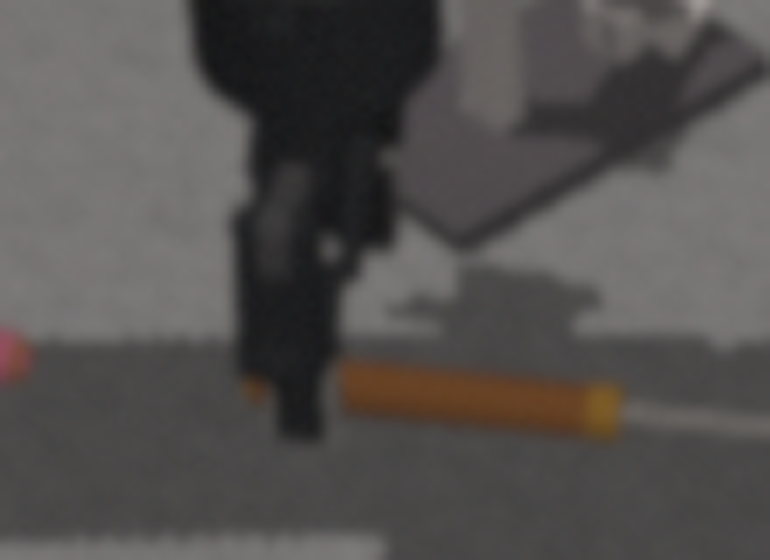

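Run:
```python
from h import *
c=read_camera("side")
for o in(.0425,.048):
 for z in(.01,.02,.03,.04): print(o,z,proj(c,[.4743-.37*o,.1049-.929*o,z]).round(1))
for z in(.03,.04,.05): print('shut',z,proj(c,[.4746,.1049,z]).round(1))
```

```text
0.0425 0.01 [[284.5 287.5]]
0.0425 0.02 [[284.2 284.2]]
0.0425 0.03 [[283.9 280.8]]
0.0425 0.04 [[283.7 277.4]]
0.048 0.01 [[283.9 289.2]]
0.048 0.02 [[283.7 285.9]]
0.048 0.03 [[283.4 282.6]]
0.048 0.04 [[283.1 279.2]]
shut 0.03 [[288.  267.6]]
shut 0.04 [[287.8 264.3]]
shut 0.05 [[287.6 260.9]]
```

drive_tool --targets '[1, 0, 0, 0.5, 0, 0, 0, 1, 0, 0, 0.5, 0, 0, 0, 0, 0, 0, 0, 0, 0, 0, 0, 0, 0, 0, 0, 0, 0]'

```text
time_s: 6.02
position: [0.4746, 0.1049, -0.02]
tool_rot: [0.982, -0.189, -0.0, 0.0]
wrist_force: [-0.4, -0.0, 0.5]
opening: 0.604
```

drive_tool --targets '[-1, 0, 0, 0, 0, 0, 0, -1, 0, 0, 0, 0, 0, 0, -1, 0, 0, 0, 0, 0, 0, -1, 0, 0, 0, 0, 0, 0]' --grip_force 40

```text
time_s: 6.52
position: [0.4748, 0.1049, -0.0197]
tool_rot: [0.982, -0.189, 0.0, -0.0]
wrist_force: [-1.1, 0.5, 4.4]
opening: 0.187
```

Run:
```python
from h import *
c=crop("side",240,220,110,80,7,"s8.png"); print(read_state()["wrist_force"],read_state()["position"],read_state()["opening"])
```

```text
[-1.17324715 -0.77052221  5.10832877] [ 0.47479773  0.10485258 -0.01971959] 0.19008318962208587
```

View pics/s8.png

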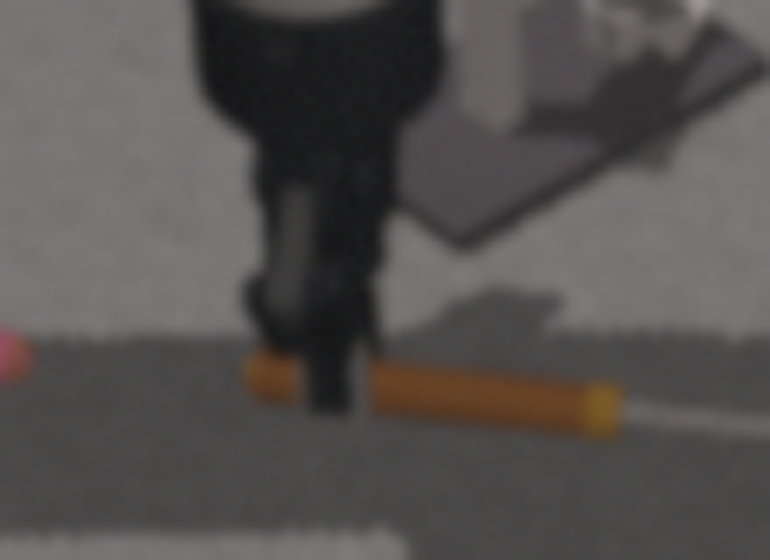

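drive_tool --targets '[-1, 0, 0, -1, 0, 0, 0, -1, 0, 0, -4, 0, 0, 0, -1, 0, 0, -6, 0, 0, 0, -1, 0, 0, -6, 0, 0, 0, -1, 0, 0, -5, 0, 0, 0, -1, 0, 0, 0, 0, 0, 0]' --grip_force 60

```text
time_s: 7.32
position: [0.4774, 0.1049, 0.2048]
tool_rot: [0.982, -0.189, 0.005, -0.001]
wrist_force: [0.1, -0.3, -1.2]
opening: 0.184
```

Run:
```python
from h import *
t=np.radians(29);h=np.array([np.cos(t),np.sin(t),0])
a=np.array([*(h[:2]*.70711),-.70711]); z=np.array([*(-h[:2]*.70711),-.70711])
plan([.5625,.233,.20],frame(a,z),8)
c=crop("side",180,160,200,140,4,"s9.png"); print(read_state()["wrist_force"],read_state()["position"],read_state()["opening"])
```

```text
t 7.33 pos [0.4774 0.1049 0.2048] z [ 0.01 -0.   -1.  ] x [ 0.929 -0.371  0.009] j [-0.012  0.142  1.684  0.     1.307  1.938]
trans cm (tool axes now) [  3.15 -15.05   0.56] rot [-0.347  -0.7421 -0.8397] per row/8 [ 0.39 -1.88  0.07] [-0.0434 -0.0928 -0.105 ]
[-0.31614054 -0.98590919 -1.16314385] [0.47561942 0.10493539 0.20202098] 0.17832997706921627
```

View pics/s9.png

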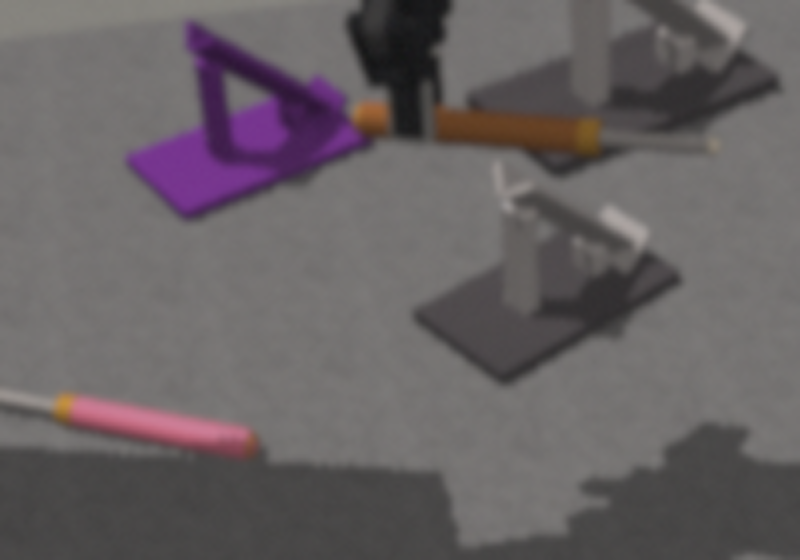

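drive_tool --targets '[-1, 0, 0, 0, -0.0434, -0.0928, -0.105, -1, 0, 0, 0, -0.0434, -0.0928, -0.105, -1, 0, 0, 0, -0.0434, -0.0928, -0.105, -1, 0, 0, 0, -0.0434, -0.0928, -0.105, -1, 0, 0, 0, -0.0434, -0.0928, -0.105, -1, 0, 0, 0, -0.0434, -0.0928, -0.105, -1, 0, 0, 0, -0.0434, -0.0928, -0.105, -1, 0, 0, 0, -0.0434, -0.0928, -0.105, -1, 0, 0, 0, 0, 0, 0]'

```text
time_s: 8.5
position: [0.4736, 0.1056, 0.1964]
tool_rot: [0.891, 0.232, -0.378, 0.095]
wrist_force: [-0.0, 0.2, -1.1]
opening: 0.177
```

Run:
```python
from h import *
t=np.radians(29);h=np.array([np.cos(t),np.sin(t),0])
a=np.array([*(h[:2]*.70711),-.70711]); z=np.array([*(-h[:2]*.70711),-.70711])
plan([.5625,.233,.18],frame(a,z),4)
c=crop("side",230,130,160,120,5,"s10.png"); 
c=crop("top",225,180,140,110,5,"t10.png");
```

```text
t 8.5 pos [0.4736 0.1056 0.1964] z [-0.63  -0.344 -0.696] x [ 0.606  0.343 -0.718] j [ 0.172  0.706  1.123 -0.267  2.07   1.198]
trans cm (tool axes now) [10.93 -6.8  -8.84] rot [-0.0042  0.015   0.0059] per row/4 [ 2.73 -1.7  -2.21] [-0.0011  0.0037  0.0015]
```

View pics/s10.png

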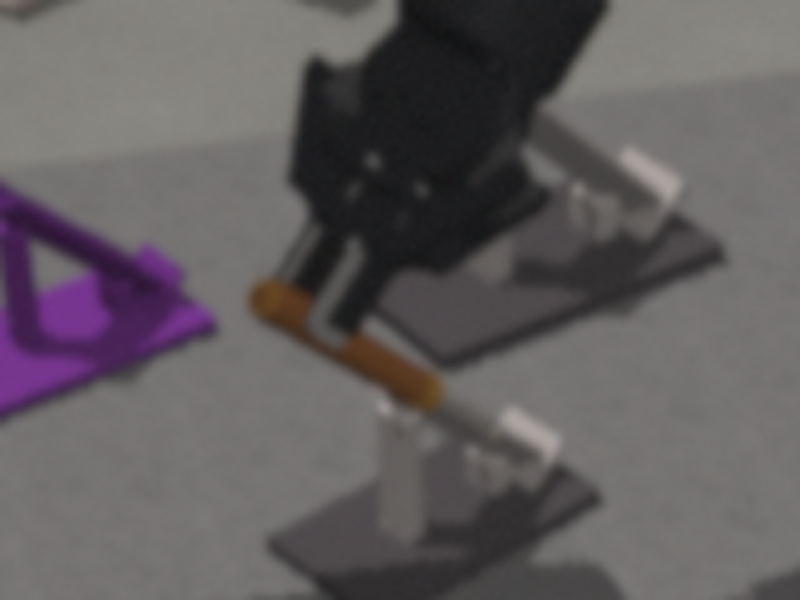

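View pics/t10.png

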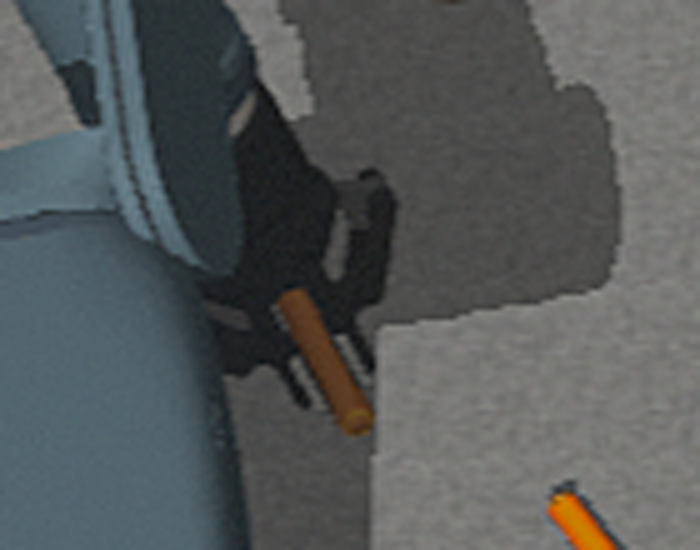

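```bash
cat >> h.py <<'E'
def tri(c1,u1,c2,u2):
    o1,d1=ray(c1,*u1);o2,d2=ray(c2,*u2);d1/=np.linalg.norm(d1);d2/=np.linalg.norm(d2)
    A=np.c_[d1,-d2];k=np.linalg.lstsq(A,o2-o1,rcond=None)[0]
    p,q=o1+k[0]*d1,o2+k[1]*d2; return (p+q)/2,np.linalg.norm(p-q)
E
python3 - <<'E'
from h import *
c=read_camera("top");s=read_camera("side")
f=lambda a,b,k,o:((a+.5)/k-.5+o[0],(b+.5)/k-.5+o[1])
P,e=tri(c,f(357,424,5,(225,180)),s,f(264,300,5,(230,130))); print(P,e)
st=read_state();p=st["position"];r=R.from_quat(st["tool_rot"]);x=r.apply([1,0,0]);z=r.apply([0,0,1])
g=P+.03*x; print("grasp",g,"TCP read",p,"diff in tool axes",r.inv().apply(g-p),"world",g-p)
# second triangulation: ferrule in side (435,388) vs top hidden
c2=cv2.imread
crop("side",300,180,60,60,10,"s11.png",s)
E
```

```text
[0.47373032 0.1057931  0.23583668] 0.0013669184488690979
grasp [0.49212983 0.11604441 0.2144739 ] TCP read [0.47453717 0.1044859  0.2003005 ] diff in tool axes [ 0.00464677 -0.00167575 -0.02489147] world [0.01759266 0.01155851 0.0141734 ]
```

View pics/s11.png

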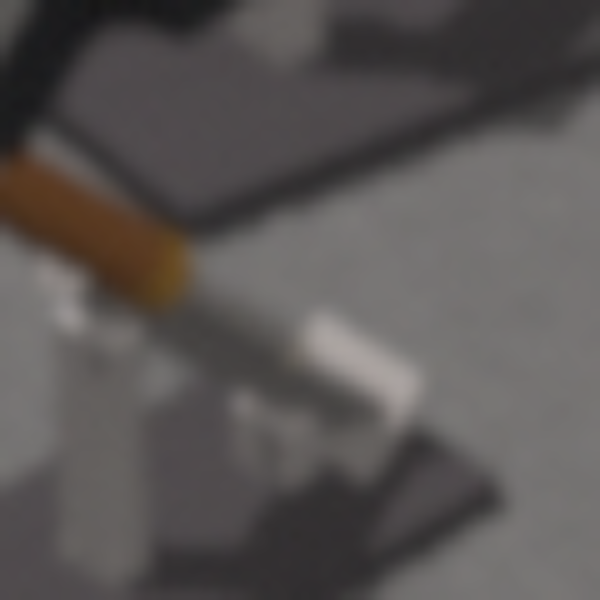

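Run:
```python
from h import *
s=read_camera("side");c=read_camera("top")
st=read_state();p=st["position"];r=R.from_quat(st["tool_rot"]);x=r.apply([1,0,0])
P=np.array([.4737,.1058,.2358]); print(x,p,proj(s,P+.118*x),proj(c,P+.118*x),proj(s,P+.18*x))
t=np.radians(29);h=np.array([np.cos(t),np.sin(t),0])
a=np.array([*(h[:2]*.70711),-.70711]); z=np.array([*(-h[:2]*.70711),-.70711])
hi=np.array([.5122,.2050,.151])
# tail target with standoff along -z tool; tail in tool frame
tt=r.inv().apply(P-p); print("tail in tool",tt)
Rt=frame(a,z)
for so in(.07,0): 
    tgt=hi-z*so-Rt.apply(tt); print(so); plan(tgt,Rt,4)
```

```text
[ 0.61378769  0.34202146 -0.71153777] [0.47469745 0.10439735 0.20086771] [[314.42673201 207.93066462]] [[281.39469064 236.36626776]] [[329.19932899 216.26721677]]
tail in tool [-0.02498813 -0.00184299 -0.02440131]
0.07
t 8.8 pos [0.4747 0.1044 0.2009] z [-0.624 -0.342 -0.703] x [ 0.614  0.342 -0.712] j [ 0.17   0.698  1.121 -0.267  2.071  1.198]
trans cm (tool axes now) [11.76 -6.8  -6.85] rot [-0.0038  0.0063  0.0016] per row/4 [ 2.94 -1.7  -1.71] [-0.001   0.0016  0.0004]
0
t 8.8 pos [0.4747 0.1044 0.2009] z [-0.624 -0.342 -0.703] x [ 0.614  0.342 -0.712] j [ 0.17   0.698  1.121 -0.267  2.071  1.198]
trans cm (tool axes now) [11.8  -6.78  0.15] rot [-0.0038  0.0063  0.0016] per row/4 [ 2.95 -1.69  0.04] [-0.001   0.0016  0.0004]
```

drive_tool --targets '[-1, 0, 0, -3.4, 0, 0, 0, -1, 0, 0, -3.4, 0, 0, 0, -1, 2.8, -1.7, 0, 0, 0, 0, -1, 2.8, -1.7, 0, 0, 0, 0, -1, 2.8, -1.7, 0, 0, 0, 0, -1, 2.8, -1.7, 0, 0, 0, 0, -1, 0, 0, 0, 0, 0, 0, -1, 0, 0, 0, 0, 0, 0]'

```text
time_s: 9.8
position: [0.5529, 0.2254, 0.1692]
tool_rot: [0.893, 0.231, -0.374, 0.095]
wrist_force: [-0.2, 0.4, -0.5]
opening: 0.177
```

Run:
```python
from h import *
s=crop("side",260,120,120,120,5,"s12.png");c=crop("top",205,180,120,100,6,"t12.png")
st=read_state();p=st["position"];r=R.from_quat(st["tool_rot"]);print(p,r.apply([1,0,0]),r.apply([0,0,1]),st["opening"],st["joint_positions"])
```

```text
[0.55304595 0.2251421  0.1697763 ] [ 0.61350742  0.34224278 -0.71167305] [-0.62423587 -0.3417948  -0.70249975] 0.17784222049201925 [ 0.29407149  0.963588    0.67648969 -0.19274469  2.27339884  1.29340547]
```

View pics/s12.png

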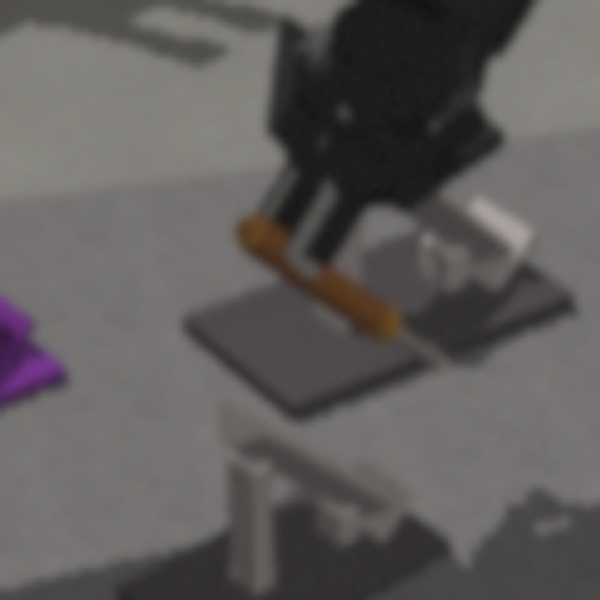

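View pics/t12.png

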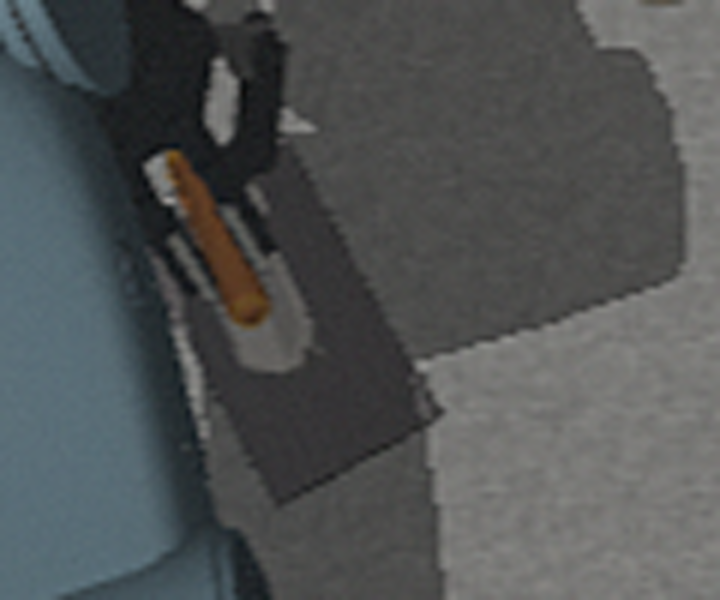

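Run:
```python
from h import *
c=read_camera("top");s=read_camera("side")
f=lambda a,b,k,o:((a+.5)/k-.5+o[0],(b+.5)/k-.5+o[1])
P,e=tri(c,f(249,311,6,(205,180)),s,f(260,233,5,(260,120))); print(P,e)
F,e=tri(c,f(172,153,6,(205,180)),s,f(393,325,5,(260,120))); print(F,e,np.linalg.norm(F-P),(F-P)/np.linalg.norm(F-P))
st=read_state();p=st["position"];r=R.from_quat(st["tool_rot"]);print(p,"tail tool",r.inv().apply(P-p),"ferr tool",r.inv().apply(F-p))
hi=np.array([.5122,.2050,.151]);x=r.apply([1,0,0])
print("needed tail shift to home, tool axes mm", r.inv().apply(hi-P)*1e3)
print(proj(s,[hi,P+.118*x]),proj(c,[hi,P+.118*x]))
# trough top end from pictures: lip centre
```

```text
[0.55557398 0.22567875 0.20803452] 0.005553949831053729
[0.63100505 0.27180866 0.11984938] 0.0026872144240755722 0.12487768565885163 [ 0.60403968  0.36940079 -0.70617216]
[0.55301905 0.22525865 0.16960546] tail tool [-0.02564071  0.00070851 -0.02873237] ferr tool [ 0.09918399 -0.0028115  -0.02964826]
needed tail shift to home, tool axes mm [ 6.91048997 -2.64534418 74.20981586]
[[293.94469288 195.57238615]
 [337.04212083 184.61416236]] [[257.62786305 250.04841638]
 [235.3064675  205.49792133]]
```

drive_tool --targets '[-1, 0.2, -0.2, 2.5, 0, 0, 0, -1, 0, 0, 2, 0, 0, 0, -1, 0, 0, 1, 0, 0, 0, -1, 0, 0, 0, 0, 0, 0, -1, 0, 0, 0, 0, 0, 0]'

```text
time_s: 10.62
position: [0.5192, 0.2097, 0.1289]
tool_rot: [0.893, 0.232, -0.374, 0.095]
wrist_force: [0.3, 0.1, -0.5]
opening: 0.176
```

Run:
```python
from h import *
s=crop("side",260,150,110,110,6,"s13.png");c=crop("top",205,180,120,100,6,"t13.png")
st=read_state();p=st["position"];print(p,st["wrist_force"])
```

```text
[0.51920522 0.20982113 0.12861253] [ 0.58831964  0.10907597 -0.78895421]
```

View pics/s13.png

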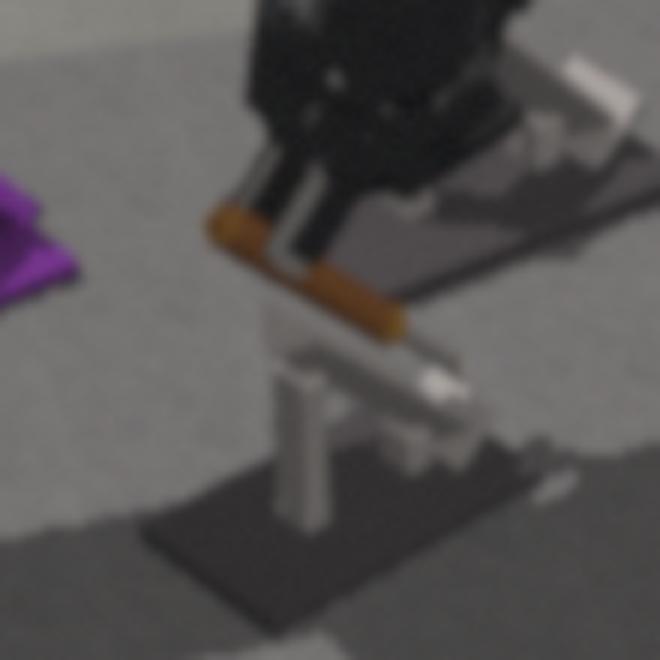

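View pics/t13.png

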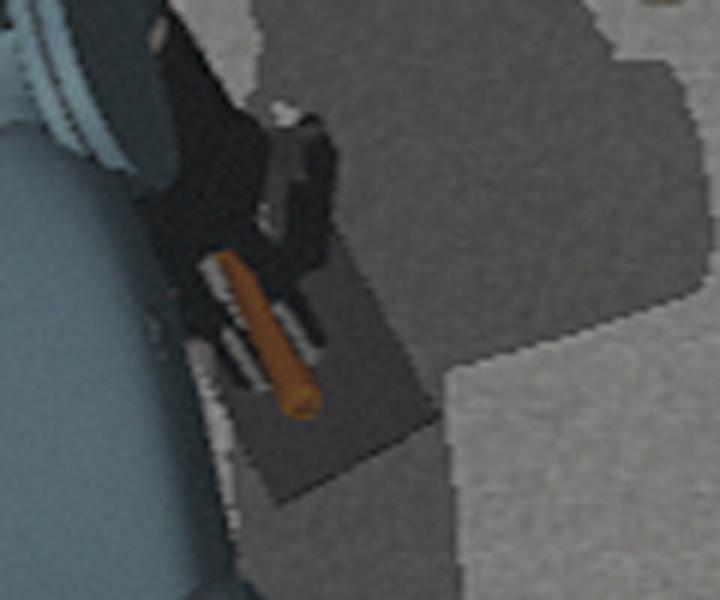

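Run:
```python
from h import *
c=read_camera("top");s=read_camera("side")
f=lambda a,b,k,o:((a+.5)/k-.5+o[0],(b+.5)/k-.5+o[1])
P,e=tri(c,f(303,404,6,(205,180)),s,f(224,224,6,(260,150))); print(P,e)
st=read_state();p=st["position"];r=R.from_quat(st["tool_rot"]);print(p,"tail tool",r.inv().apply(P-p))
hi=np.array([.5122,.2050,.151]); print("shift mm",r.inv().apply(hi-P)*1e3)
tt=np.array([-.026,0,-.0287]);print("via model",r.inv().apply(hi-(p+r.apply(tt)))*1e3)
```

```text
[0.51954391 0.20889006 0.17021959] 0.001925076939074856
[0.51898567 0.20981206 0.12835804] tail tool [-0.029802    0.00088392 -0.02940425]
shift mm [ 7.86495363 -0.07041452 19.40606936]
via model [ 4.06295554  0.81350998 18.70181706]
```

drive_tool --targets '[-1, 0, 0, 0.8, 0, 0, 0, -1, 0, 0, 0.6, 0, 0, 0, -1, 0, 0, 0.2, 0, 0, 0, -1, 0, 0, 0, 0, 0, 0]'

```text
time_s: 11.32
position: [0.5085, 0.2044, 0.1171]
tool_rot: [0.893, 0.232, -0.375, 0.094]
wrist_force: [0.7, 1.7, -0.6]
opening: 0.179
```

drive_tool --targets '[-1, 0, 0, 0.2, 0, 0, 0, -1, 0, 0, 0, 0, 0, 0]'

```text
time_s: 11.58
position: [0.5076, 0.2039, 0.1161]
tool_rot: [0.893, 0.232, -0.374, 0.094]
wrist_force: [2.9, 4.2, 4.9]
opening: 0.179
```

Run:
```python
from h import *
s=crop("side",260,150,110,110,6,"s14.png")
st=read_state();p=st["position"];print(p,st["wrist_force"])
```

```text
[0.50763243 0.20387511 0.11612793] [2.72919642 3.65725064 4.37497908]
```

View pics/s14.png

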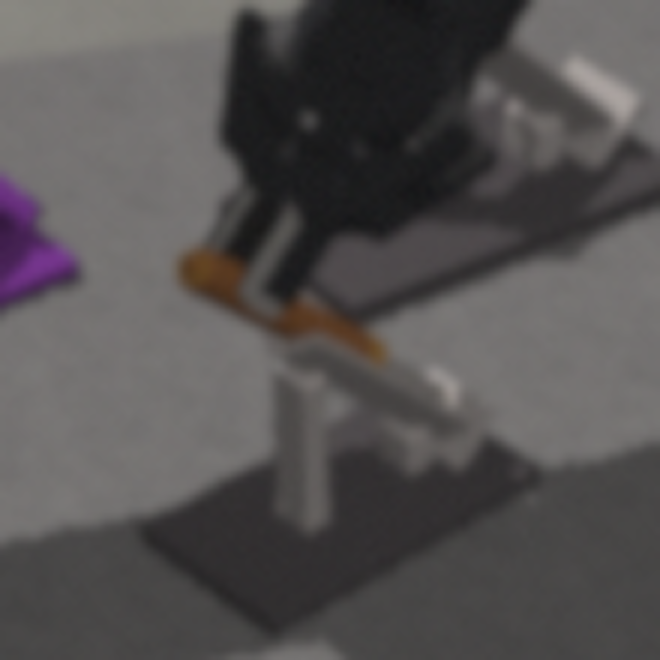

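drive_tool --targets '[-1, 0, -0.1, 0, 0, 0, 0, -1, 0, 0, 0, 0, 0, 0]'

```text
time_s: 11.88
position: [0.5068, 0.2044, 0.1156]
tool_rot: [0.893, 0.232, -0.375, 0.095]
wrist_force: [1.9, 4.0, 4.0]
opening: 0.182
```

drive_tool --targets '[-0.55, 0, 0, 0, 0, 0, 0, -0.45, 0, 0, 0, 0, 0, 0, -0.3, 0, 0, 0, 0, 0, 0, -0.3, 0, 0, 0, 0, 0, 0]' --grip_force 20

```text
time_s: 12.38
position: [0.5067, 0.2042, 0.1154]
tool_rot: [0.893, 0.232, -0.375, 0.095]
wrist_force: [-0.1, -0.3, 0.1]
opening: 0.351
```

Run:
```python
from h import *
s=crop("side",260,150,110,110,6,"s15.png");crop("top",205,180,120,100,6,"t15.png")
st=read_state();p=st["position"];print(p,st["wrist_force"],st["opening"])
```

```text
[0.5067794  0.20425832 0.11548075] [0.408433   0.08890533 0.31906383] 0.3511914128436588
```

View pics/s15.png

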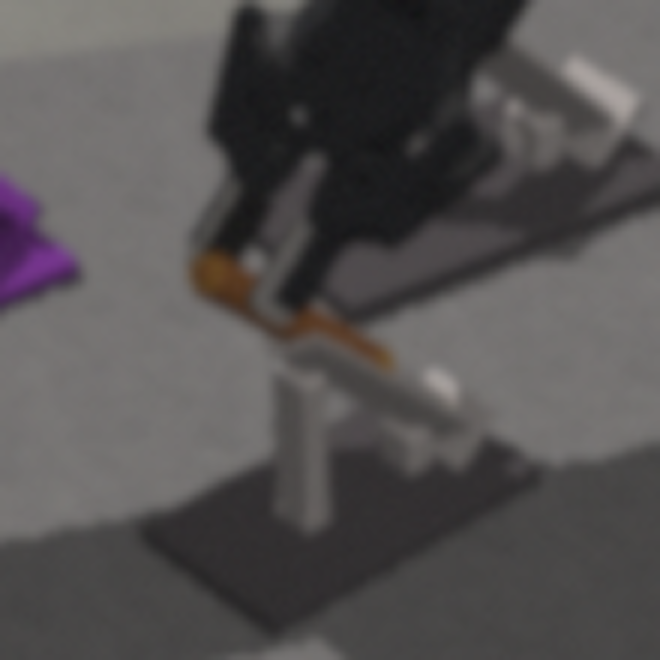

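View pics/t15.png

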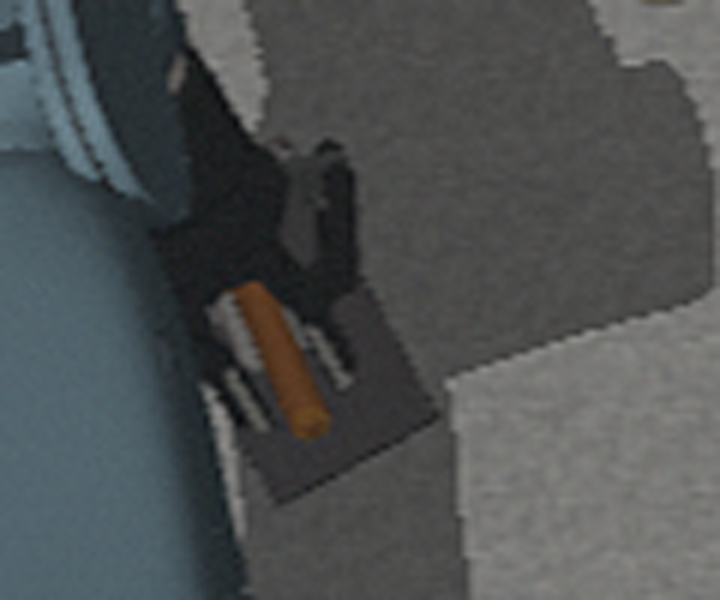

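drive_tool --targets '[-0.1, 0, 0, -1.5, 0, 0, 0, 0.2, 0, 0, -3, 0, 0, 0, 0.2, 0, 0, -4, 0, 0, 0, 0.2, 0, 0, -3.5, 0, 0, 0, 0.2, 0, 0, 0, 0, 0, 0]'

```text
time_s: 13.1
position: [0.5833, 0.2462, 0.2001]
tool_rot: [0.894, 0.232, -0.373, 0.095]
wrist_force: [0.4, 0.6, -0.1]
opening: 0.601
```

drive_tool --targets '[0.2, 0, 0, 0, 0, 0.157, 0, 0.2, 0, 0, 0, 0, 0.157, 0, 0.2, 0, 0, 0, 0, 0.157, 0, 0.2, 0, 0, 0, 0, 0.157, 0, 0.2, 0, 0, 0, 0, 0.157, 0, 0.2, 0, 0, 0, 0, 0.157, 0, 0.2, 0, 0, 0, 0, 0.157, 0, 0.2, 0, 0, 0, 0, 0.157, 0, 0.2, 0, 0, 0, 0, 0.157, 0, 0.2, 0, 0, 0, 0, 0.157, 0, 0.2, 0, 0, 0, 0, 0, 0]'

```text
time_s: 14.48
position: [0.5768, 0.2515, 0.1966]
tool_rot: [0.907, 0.237, 0.335, -0.099]
wrist_force: [-0.1, 0.1, -0.5]
opening: 0.598
```

Run:
```python
from h import *
s=crop("side",250,130,130,130,5,"s16.png");crop("top",205,180,120,100,6,"t16.png")
t=np.radians(29);h=np.array([np.cos(t),np.sin(t),0])
a=np.array([*(h[:2]*.70711),-.70711])
hi=np.array([.5122,.2050,.151])
Rt=frame([*(h[:2]),1],a)
plan(hi+a*(.066-.12),Rt,4)
st=read_state();p=st["position"];print(p,st["wrist_force"],st["opening"])
```

```text
t 14.57 pos [0.5804 0.2519 0.1996] z [ 0.563  0.337 -0.755] x [0.66  0.365 0.656] j [0.035 0.064 2.04  0.725 0.499 0.54 ]
trans cm (tool axes now) [-9.78  0.64 -7.14] rot [-0.0219  0.07   -0.0013] per row/4 [-2.45  0.16 -1.79] [-0.0055  0.0175 -0.0003]
[0.58041204 0.25187981 0.19957421] [ 0.83901099 -0.55939923  0.05294682] 0.5987863309833397
```

View pics/s16.png

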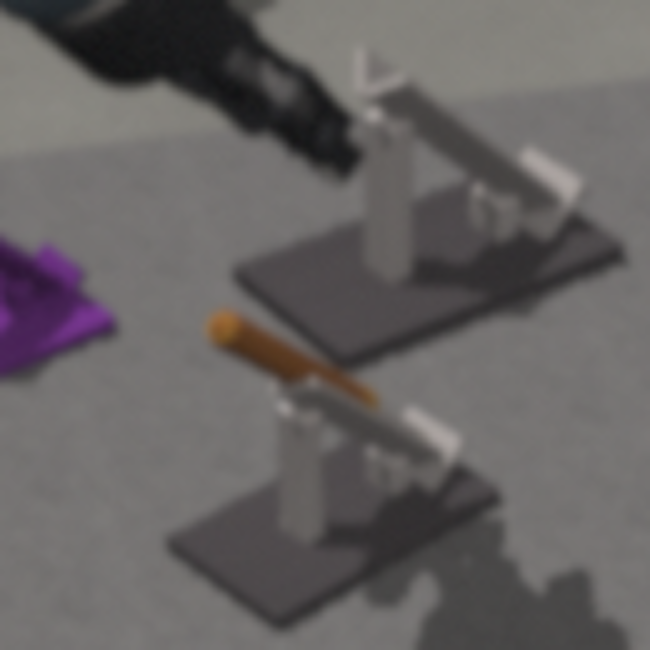

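View pics/t16.png

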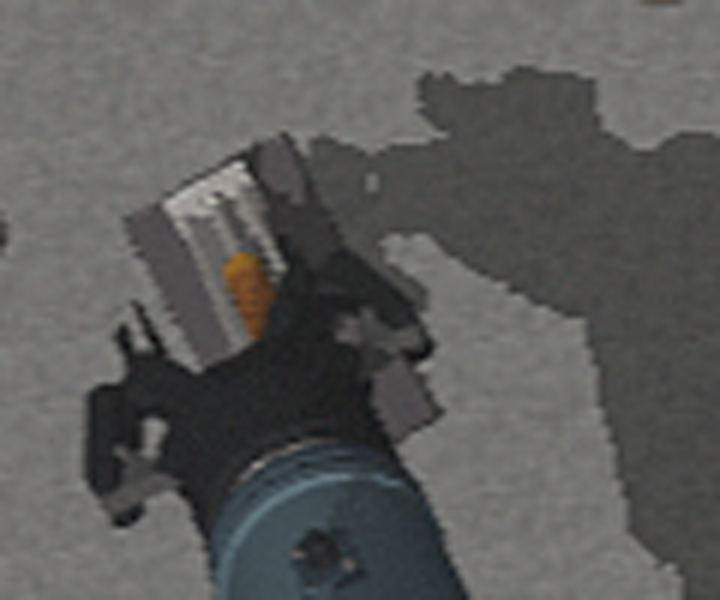

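drive_tool --targets '[0.2, 0, 0, -3.5, -0.011, 0.035, 0, 0.2, 0, 0, -3.5, -0.011, 0.035, 0, 0.2, -2.4, 0.15, 0, 0, 0, 0, 0.2, -2.4, 0.15, 0, 0, 0, 0, 0.2, -2.4, 0.15, 0, 0, 0, 0, 0.2, -2.4, 0.15, 0, 0, 0, 0, 0.2, 0, 0, 0, 0, 0, 0, 0.2, 0, 0, 0, 0, 0, 0]'

```text
time_s: 15.58
position: [0.4858, 0.1904, 0.1851]
tool_rot: [0.894, 0.231, 0.372, -0.096]
wrist_force: [0.9, 1.4, 0.5]
opening: 0.597
```

Run:
```python
from h import *
s=crop("side",220,110,130,130,5,"s17.png");crop("top",205,180,120,110,6,"t17.png")
t=np.radians(29);h=np.array([np.cos(t),np.sin(t),0])
a=np.array([*(h[:2]*.70711),-.70711])
hi=np.array([.5122,.2050,.151])
Rt=frame([*(h[:2]),1],a)
plan(hi+a*(.066-.12),Rt,4)
plan(hi+a*(.066),Rt,4)
```

```text
t 15.68 pos [0.4856 0.1907 0.1851] z [ 0.62   0.345 -0.705] x [0.616 0.343 0.71 ] j [-0.212 -0.15   2.342  1.06   0.565  0.033]
trans cm (tool axes now) [-0.28  0.04 -0.86] rot [-0.0006 -0.0037  0.0014] per row/4 [-0.07  0.01 -0.21] [-0.0001 -0.0009  0.0004]
t 15.68 pos [0.4856 0.1907 0.1851] z [ 0.62   0.345 -0.705] x [0.616 0.343 0.71 ] j [-0.212 -0.15   2.342  1.06   0.565  0.033]
trans cm (tool axes now) [-0.32  0.05 11.14] rot [-0.0006 -0.0037  0.0014] per row/4 [-0.08  0.01  2.79] [-0.0001 -0.0009  0.0004]
```

View pics/s17.png

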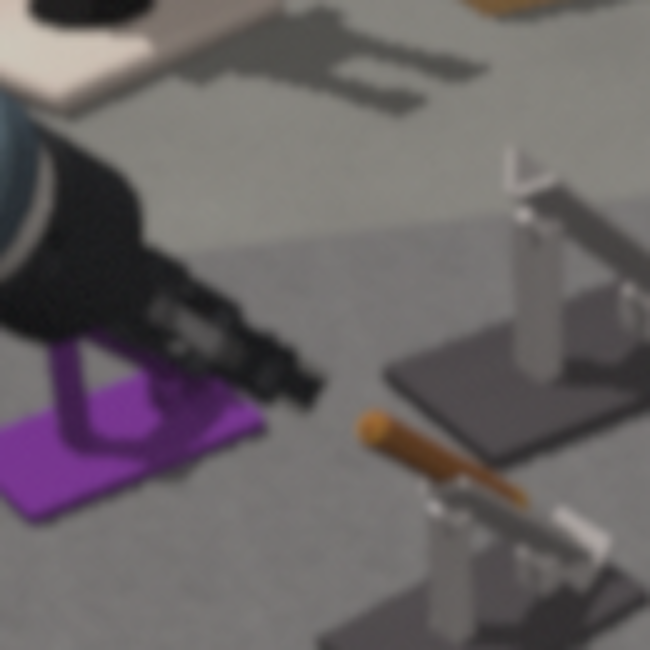

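View pics/t17.png

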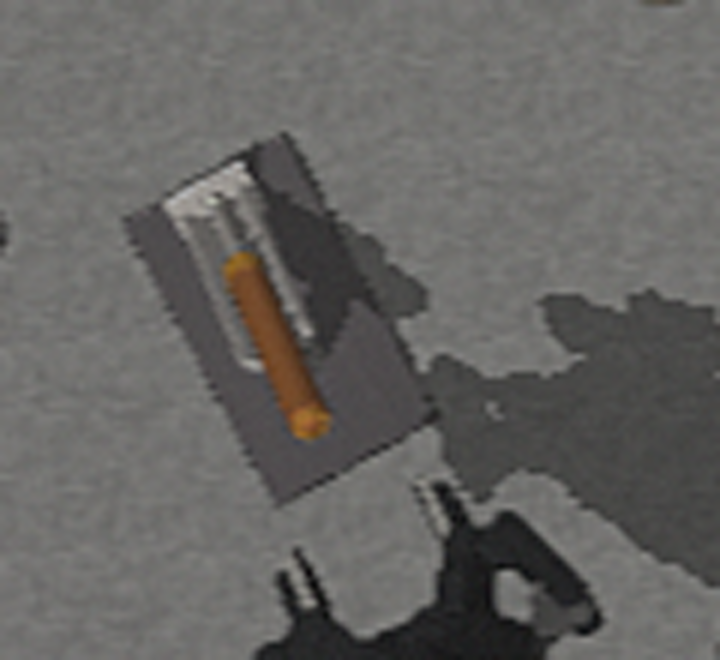

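drive_tool --targets '[0.2, -0.3, 0, 2, 0, 0, 0, 0.2, 0, 0, 3, 0, 0, 0, 0.2, 0, 0, 3, 0, 0, 0, 0.2, 0, 0, 2, 0, 0, 0, 0.2, 0, 0, 1, 0, 0, 0, 0.2, 0, 0, 0, 0, 0, 0]'

```text
time_s: 16.42
position: [0.5514, 0.2283, 0.1039]
tool_rot: [0.894, 0.232, 0.371, -0.097]
wrist_force: [-0.8, -0.0, -0.1]
opening: 0.604
```

Run:
```python
from h import *
s=crop("side",250,150,100,90,7,"s18.png");crop("top",205,180,120,100,6,"t18.png")
t=np.radians(29);h=np.array([np.cos(t),np.sin(t),0])
a=np.array([*(h[:2]*.70711),-.70711])
hi=np.array([.5122,.2050,.151])
Rt=frame([*(h[:2]),1],a)
plan(hi+a*(.066),Rt,4); print(read_state()["wrist_force"])
```

```text
t 16.52 pos [0.551  0.2279 0.1046] z [ 0.62   0.345 -0.705] x [0.616 0.342 0.709] j [-0.045  0.185  2.3    1.698  0.385 -0.547]
trans cm (tool axes now) [0.1  0.12 0.14] rot [-0.0014 -0.0029  0.0008] per row/4 [0.02 0.03 0.03] [-0.0004 -0.0007  0.0002]
[-0.03858705 -0.68405185  0.78316349]
```

View pics/s18.png

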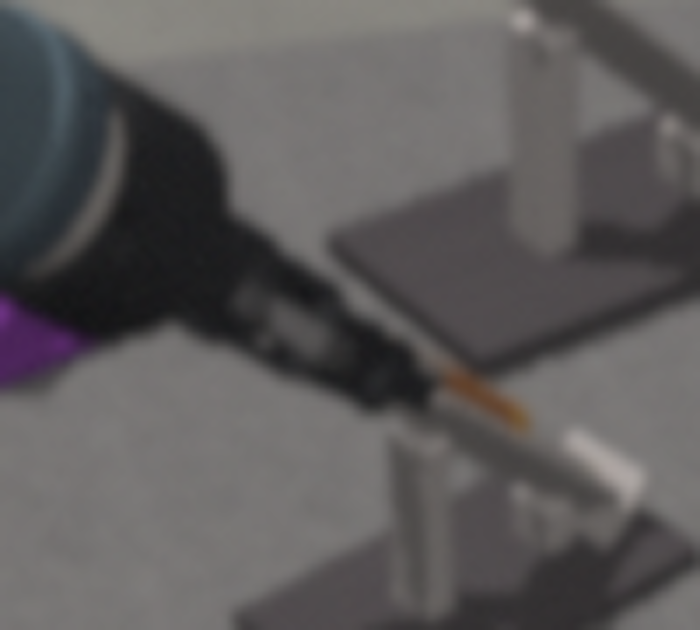

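View pics/t18.png

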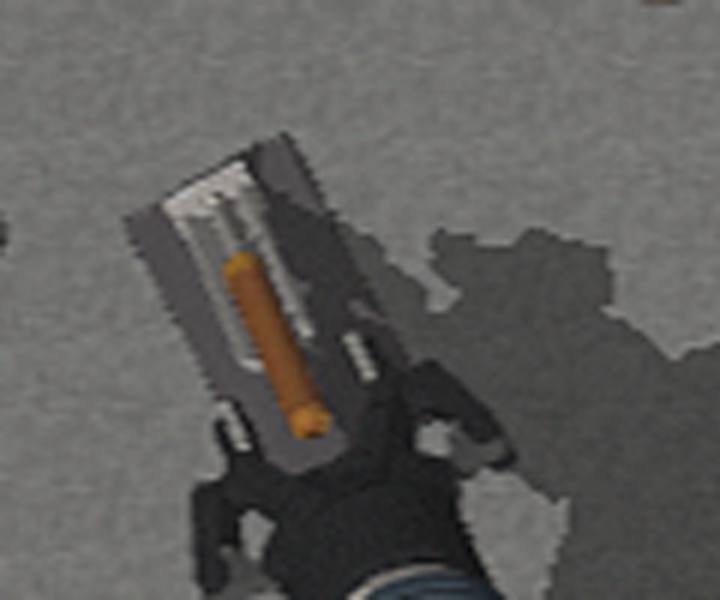

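drive_tool --targets '[0.2, 0.1, 0.1, -0.6, 0, 0, 0, -0.3, 0, 0, 0, 0, 0, 0, -1, 0, 0, 0, 0, 0, 0, -1, 0, 0, 0, 0, 0, 0, -1, 0, 0, 0, 0, 0, 0, -1, 0, 0, 0, 0, 0, 0]' --grip_force 60

```text
time_s: 17.27
position: [0.5479, 0.2258, 0.1097]
tool_rot: [0.894, 0.232, 0.372, -0.097]
wrist_force: [-5.2, 1.7, 6.9]
opening: 0.195
```

Run:
```python
from h import *
s=crop("side",250,150,100,90,7,"s19.png");crop("top",205,180,120,100,6,"t19.png")
st=read_state();print(st["wrist_force"],st["opening"],st["position"])
```

```text
[-4.88098105  1.28633908  4.96177191] 0.19235312226177992 [0.54785123 0.22584272 0.10974293]
```

View pics/s19.png

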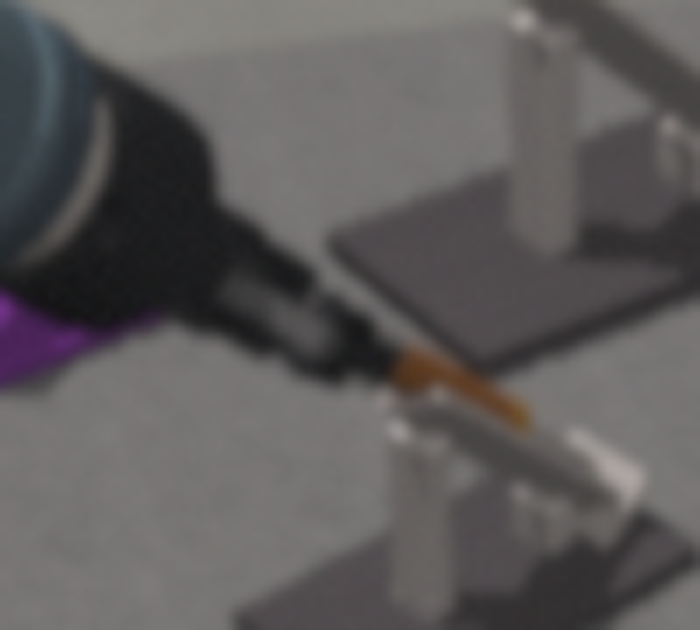

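View pics/t19.png

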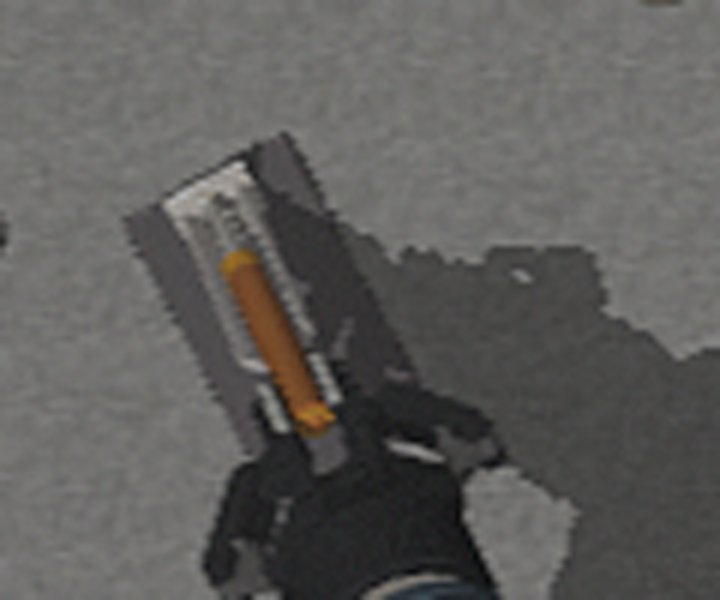

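drive_tool --targets '[-1, 0.4, 0, 0, 0, 0, 0, -1, 1, 0, 0, 0, 0, 0, -1, 2, 0, 0, 0, 0, 0, -1, 3, 0, 0, 0, 0, 0, -1, 3.3, 0, -3.3, 0, 0, 0, -1, 3.3, 0, -3.3, 0, 0, 0, -1, 2.3, 0, -2.3, 0, 0, 0, -1, 0, 0, 0, 0, 0, 0]'

```text
time_s: 18.38
position: [0.5892, 0.2476, 0.2771]
tool_rot: [0.892, 0.232, 0.375, -0.097]
wrist_force: [0.3, 0.2, -0.9]
opening: 0.19
```

Run:
```python
from h import *
s=crop("side",220,80,160,130,5,"s20.png");crop("top",175,150,150,120,5,"t20.png")
st=read_state();print(st["wrist_force"],st["opening"],st["position"],st["joint_positions"])
p=np.array([.54785,.22584,.10974]);r=frame([.616,.342,.709],[.62,.345,-.705])
print("tip in tool",r.inv().apply(np.array([.6233,.2666,.024])-p),"tail",r.inv().apply(np.array([.5122,.205,.151])-p))
```

```text
[-0.21952586 -0.08881256 -1.8984705 ] 0.19213064752498013 [0.58707828 0.24767316 0.2723947 ] [ 0.01264914 -0.03597217  1.99059343  0.680787    0.57095173  0.60913581]
tip in tool [-0.00038059  0.00107006  0.12126062] tail [ 0.00016953  0.00087589 -0.05836797]
```

View pics/s20.png

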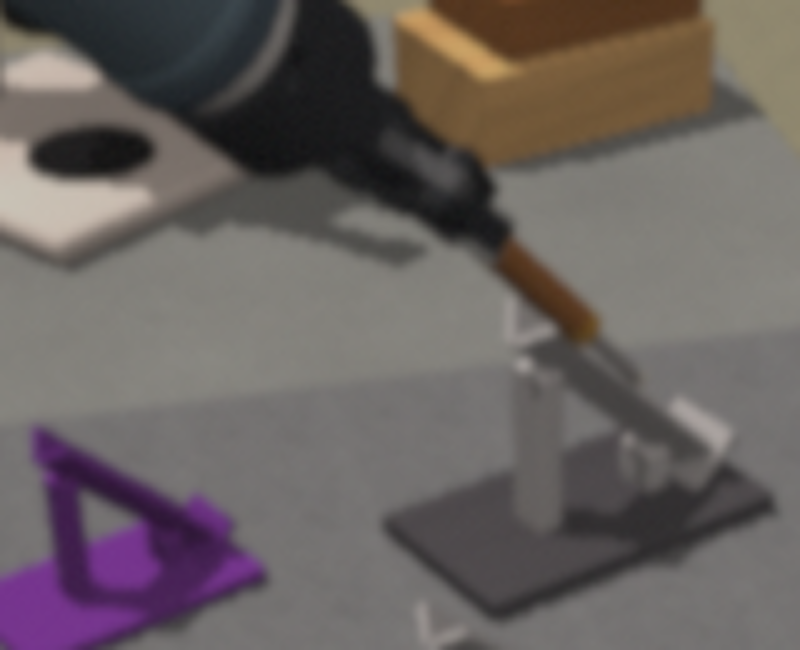

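View pics/t20.png

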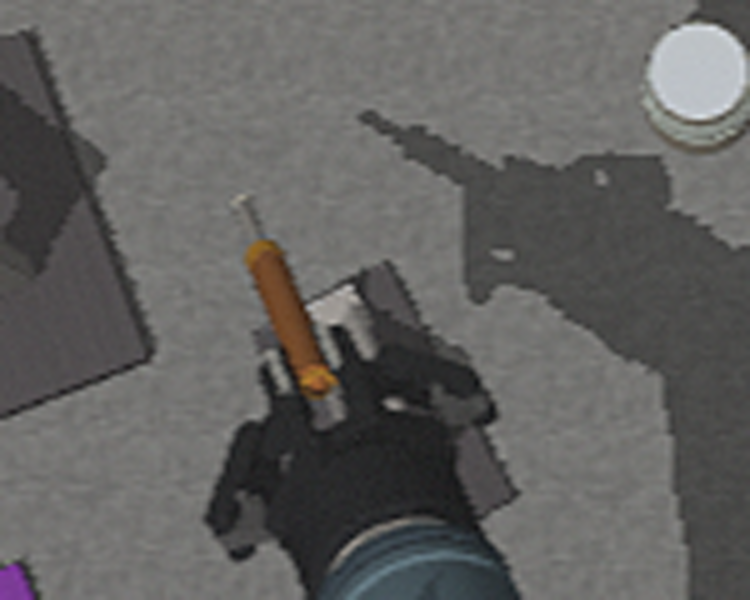

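drive_tool --targets '[-1, 0, 0, 0, 0, -0.157, 0, -1, 0, 0, 0, 0, -0.157, 0, -1, 0, 0, 0, 0, -0.157, 0, -1, 0, 0, 0, 0, -0.157, 0, -1, 0, 0, 0, 0, -0.157, 0, -1, 0, 0, 0, 0, 0, 0]'

```text
time_s: 19.23
position: [0.5883, 0.2505, 0.2676]
tool_rot: [0.967, 0.255, 0.006, -0.006]
wrist_force: [0.9, 0.4, -1.6]
opening: 0.196
```

Run:
```python
from h import *
t=np.radians(29)
plan([.5385,-.2195,.265],frame([np.cos(t),np.sin(t),0],[0,0,-1]),9)
```

```text
t 19.23 pos [0.5883 0.2505 0.2676] z [ 0.008  0.014 -1.   ] x [0.87  0.493 0.014] j [0.221 0.384 1.208 0.012 1.538 1.276]
trans cm (tool axes now) [-27.51  38.43  -0.46] rot [-0.0086 -0.0142  0.0096] per row/9 [-3.06  4.27 -0.05] [-0.001  -0.0016  0.0011]
```

drive_tool --targets '[-1, -1.5, 2.1, 0, 0, 0, 0, -1, -3.06, 4.27, 0, 0, 0, 0, -1, -3.06, 4.27, 0, 0, 0, 0, -1, -3.06, 4.27, 0, 0, 0, 0, -1, -3.06, 4.27, 0, 0, 0, 0, -1, -3.06, 4.27, 0, 0, 0, 0, -1, -3.06, 4.27, 0, 0, 0, 0, -1, -3.06, 4.27, 0, 0, 0, 0, -1, -3.06, 4.27, 0, 0, 0, 0, -1, -1.5, 2.1, 0, 0, 0, 0, -1, 0, 0, 0, 0, 0, 0, -1, 0, 0, 0, 0, 0, 0]'

```text
time_s: 20.72
position: [0.536, -0.2186, 0.2649]
tool_rot: [0.967, 0.254, 0.01, -0.006]
wrist_force: [0.0, 1.1, -0.7]
opening: 0.189
```

Run:
```python
from h import *
t=np.radians(29)
plan([.5385,-.2195,.25],frame([np.cos(t),np.sin(t),0],[0,0,-1]),9)
s=crop("side",300,250,140,120,5,"s21.png");crop("top",385,190,120,100,6,"t21.png")
```

```text
t 20.73 pos [ 0.536  -0.2186  0.2649] z [ 0.017  0.016 -1.   ] x [0.871 0.491 0.022] j [-0.595  0.273  1.371  0.023  1.493  0.46 ]
trans cm (tool axes now) [0.14 0.22 1.49] rot [-0.006  -0.0225  0.0078] per row/9 [0.02 0.02 0.17] [-0.0007 -0.0025  0.0009]
```

View pics/s21.png

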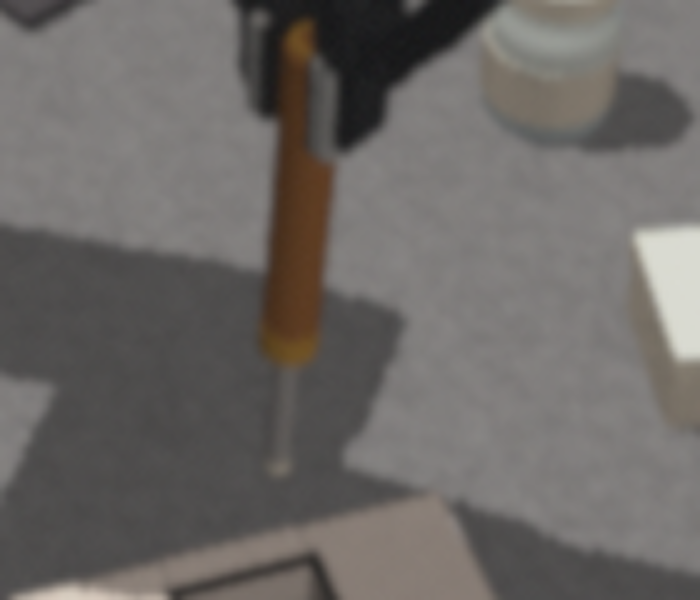

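View pics/t21.png

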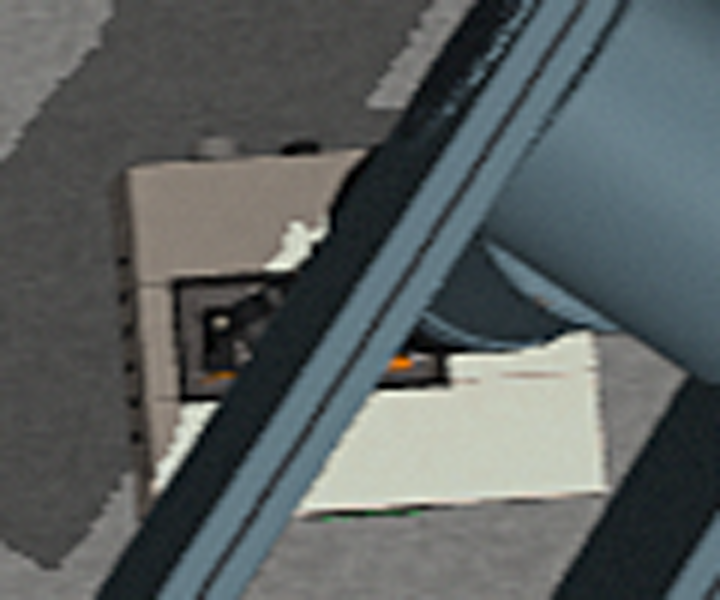

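drive_tool --targets '[-1, 0.2, 0.2, 1.4, -0.006, -0.0225, 0.008, -1, 0, 0, 0, 0, 0, 0, -1, 0, 0, 0, 0, 0, 0]'

```text
time_s: 21.2
position: [0.5398, -0.2196, 0.2509]
tool_rot: [0.968, 0.251, -0.001, 0.0]
wrist_force: [0.3, 0.3, 0.1]
opening: 0.191
```

Run:
```python
from h import *
t=np.radians(29)
plan([.5385,-.2195,.25],frame([np.cos(t),np.sin(t),0],[0,0,-1]),9)
st=read_state();p=st["position"];r=R.from_quat(st["tool_rot"])
s=crop("side",325,325,60,60,10,"s22.png")
for d in([0,0,.1213],[-.0004,.001,.1213]):
  T=p+r.apply(d); print(T,proj(s,T),(proj(s,T)-[325,325])*10+4.5)
F=p+r.apply([0,.001,.0596]);print("ferr",(proj(s,F)-[325,325])*10)
```

```text
t 21.2 pos [ 0.5398 -0.2196  0.2509] z [-0.001 -0.001 -1.   ] x [ 0.874  0.486 -0.002] j [-5.770e-01  2.930e-01  1.376e+00 -1.000e-03  1.473e+00  4.870e-01]
trans cm (tool axes now) [-0.11 -0.07  0.09] rot [-0.      0.0015  0.0008] per row/9 [-0.01 -0.01  0.01] [-0.      0.0002  0.0001]
[ 0.53962798 -0.2196796   0.12958997] [[359.94430366 347.63866291]] [[353.94303658 230.88662912]]
[ 0.53976383 -0.22074803  0.12959053] [[360.21686458 348.1420663 ]] [[356.66864583 235.92066295]]
ferr [[370.85155929 -27.54911619]]
```

View pics/s22.png

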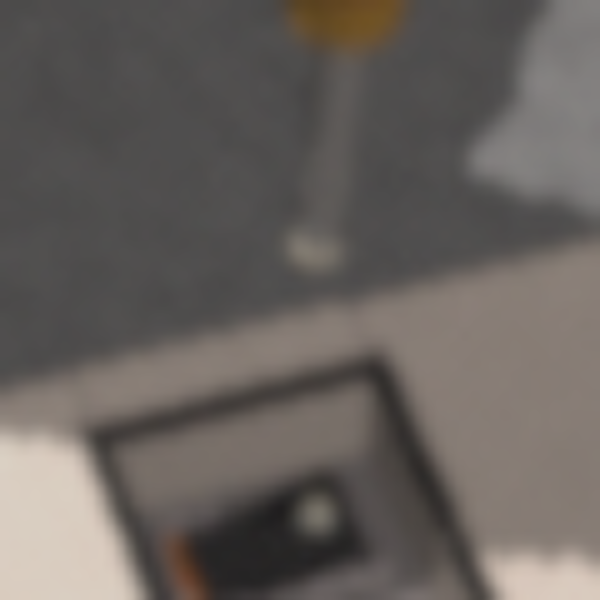

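Run:
```python
from h import *
c=read_camera("top");s=read_camera("side")
T,e=tri(c,(222.5,189.8),s,(348,156.5));print("s20 ballcentre",T,e)
p=np.array([.58708,.24767,.27239]);r=R.from_quat([.892,.232,.375,-.097]);print("in tool",r.inv().apply(T-p))
u,v=(313-4.5)/10+325,(250-4.5)/10+325
for z in(.122,.128,.134):print(z,atz(s,u,v,z))
for X in([.5397,-.2207,.134],[.5347,-.2207,.134],[.5397,-.2257,.134],[.5397,-.2207,.129]):print(X,(proj(s,X)-325)*10+4.5)
```

```text
s20 ballcentre [0.65858254 0.28780378 0.18435794] 0.002321515171460766
in tool [-0.0055059  -0.00032715  0.12017718]
0.122 [ 0.53409688 -0.21613419  0.122     ]
0.128 [ 0.53256407 -0.22063031  0.128     ]
0.134 [ 0.53103127 -0.22512643  0.134     ]
[0.5397, -0.2207, 0.134] [[357.31861937 218.21712405]]
[0.5347, -0.2207, 0.134] [[327.28600649 224.02027355]]
[0.5397, -0.2257, 0.134] [[366.36351785 242.66470519]]
[0.5397, -0.2207, 0.129] [[356.05173783 238.10107915]]
```

Run:
```python
from h import *
s=read_camera("side")
u,v=(318-4.5)/10+325,(512-4.5)/10+325
print("dot",atz(s,u,v,.0565))
st=read_state();p=st["position"];r=R.from_quat(st["tool_rot"])
T=p+r.apply([-.0065,0,.1247]);print("tip",T, "delta tool cm",r.inv().apply(np.array([.5385,-.2195,.066])-T)*100)
```

```text
dot [ 0.53612898 -0.22036327  0.0565    ]
tip [ 0.5340493  -0.22364181  0.12689348] delta tool cm [ 0.59532424 -0.15347313  6.08866419]
```

drive_tool --targets '[-1, 0.5, 0, 0, 0, 0, 0, -1, 0, 0, 2.5, 0, 0, 0, -1, 0, 0, 2.5, 0, 0, 0, -1, 0, 0, 1, 0, 0, 0, -1, 0, 0, 0, 0, 0, 0, -1, 0, 0, 0, 0, 0, 0]'

```text
time_s: 22.15
position: [0.5446, -0.2183, 0.1925]
tool_rot: [0.968, 0.25, 0.0, 0.001]
wrist_force: [0.2, 0.1, -0.9]
opening: 0.19
```

Run:
```python
from h import *
s=crop("side",325,340,60,60,10,"s23.png")
st=read_state();p=st["position"];r=R.from_quat(st["tool_rot"]);print(p+r.apply([-.0065,0,.1247]),st["wrist_force"])
```

```text
[ 0.53910904 -0.2217538   0.06792808] [-0.16281552  0.54986624 -0.29686326]
```

View pics/s23.png

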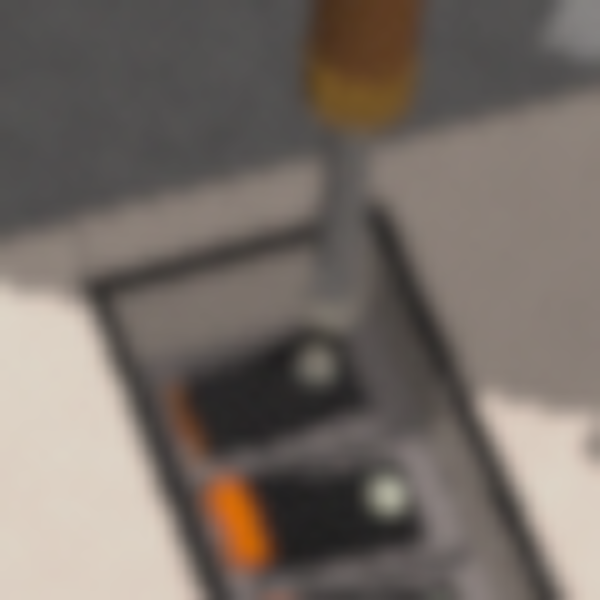

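drive_tool --targets '[-1, -0.1, 0, 0.7, 0, 0, 0, -1, 0, 0, 0.3, 0, 0, 0, -1, 0, 0, 0.2, 0, 0, 0, -1, 0, 0, 0.2, 0, 0, 0]'

```text
time_s: 22.7
position: [0.5431, -0.2184, 0.1772]
tool_rot: [0.968, 0.25, -0.0, 0.0]
wrist_force: [0.6, -0.1, -0.7]
opening: 0.184
```

drive_tool --targets '[-1, 0, 0, 0.2, 0, 0, 0, -1, 0, 0, 0, 0, 0, 0]'

```text
time_s: 22.95
position: [0.5434, -0.2185, 0.1755]
tool_rot: [0.968, 0.25, -0.0, 0.001]
wrist_force: [0.7, -0.5, 0.5]
opening: 0.194
```

Run:
```python
from h import *
s=crop("side",325,340,60,60,10,"s24.png")
st=read_state();p=st["position"];r=R.from_quat(st["tool_rot"]);print(p+r.apply([-.0065,0,.1247]),st["wrist_force"])
```

```text
[ 0.53761094 -0.22181066  0.05087346] [ 0.52755519 -0.59561267  1.14456879]
```

View pics/s24.png

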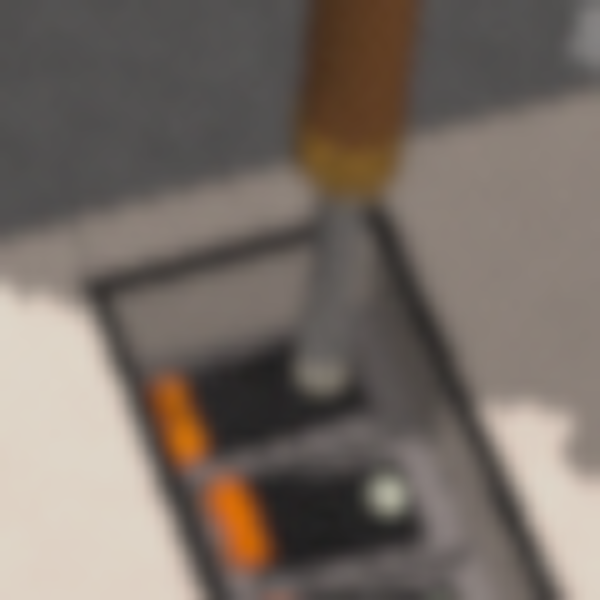

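drive_tool --targets '[-1, 0, 0, 0.15, 0, 0, 0, -1, 0, 0, 0, 0, 0, 0]'

```text
time_s: 23.25
position: [0.5426, -0.2182, 0.1734]
tool_rot: [0.968, 0.25, -0.001, 0.0]
wrist_force: [-0.6, -0.3, -0.5]
opening: 0.194
```

drive_tool --targets '[-1, 0, 0, -1, 0, 0, 0, -1, 0, 0, -3, 0, 0, 0, -1, 0, 0, -4, 0, 0, 0, -1, 0, 0, 0, 0, 0, 0]'

```text
time_s: 23.75
position: [0.5449, -0.2194, 0.2583]
tool_rot: [0.968, 0.25, 0.002, 0.003]
wrist_force: [-0.0, 0.1, -1.3]
opening: 0.194
```

Run:
```python
from h import *
s=crop("side",325,330,110,130,6,"s25.png");c=crop("top",385,190,120,100,6,"t25.png")
st=read_state();p=st["position"];r=R.from_quat(st["tool_rot"]);print(p,p+r.apply([-.0065,0,.1247]),st["wrist_force"],st["joint_positions"])
for X in([.5378,-.3493,.110],[.5378,-.3493,.084]): print((proj(s,X)-[325,330])*6+2.5,(proj(c,X)-[385,190])*6+2.5)
```

```text
[ 0.5430965  -0.21831377  0.25427727] [ 0.53741099 -0.22167061  0.12958266] [ 0.69311663  0.16220442 -1.150443  ] [-5.71731150e-01  2.95681145e-01  1.36486862e+00 -1.40123292e-03
  1.48014116e+00  4.93329552e-01]
[[357.97401125 587.02295674]] [[546.61608642 307.54709259]]
[[350.3471572  644.07464956]] [[529.06130011 312.59276978]]
```

View pics/s25.png

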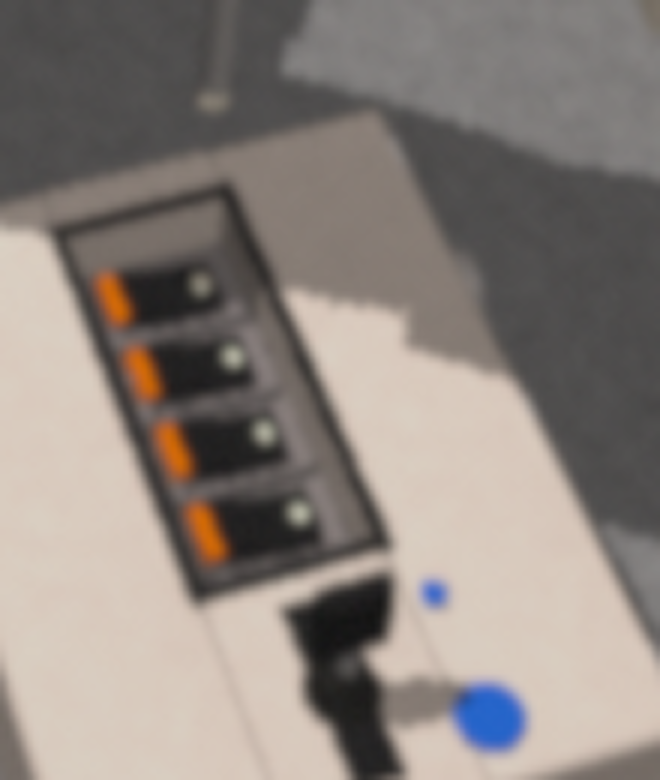

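View pics/t25.png

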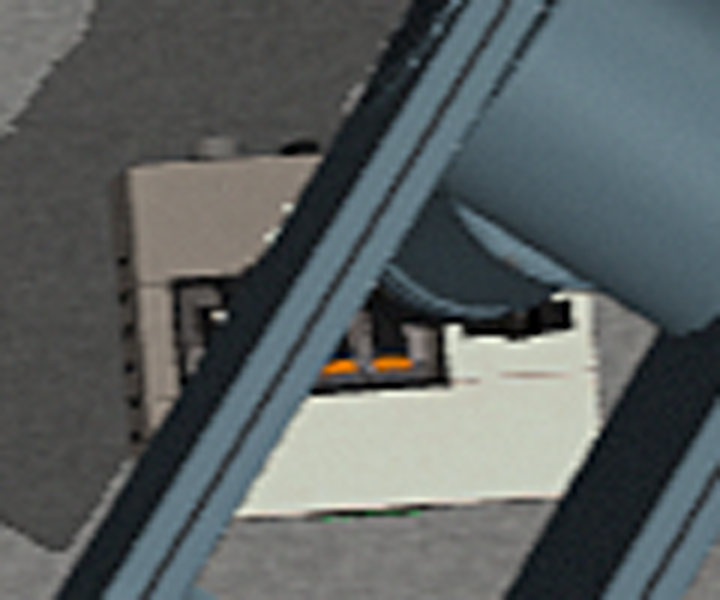

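drive_tool --targets '[-1, -1.4, 2.35, 0, 0, 0, 0, -1, -2.75, 4.7, 0, 0, 0, 0, -1, -1.4, 2.35, 0, 0, 0, 0, -1, 0, 0, 0, 0, 0, 0, -1, 0, 0, 2.4, 0, 0, 0, -1, 0, 0, 0, 0, 0, 0]'

```text
time_s: 24.6
position: [0.539, -0.3253, 0.2275]
tool_rot: [0.968, 0.251, -0.002, -0.002]
wrist_force: [-0.1, 0.6, -1.1]
opening: 0.193
```

Run:
```python
from h import *
s=crop("side",325,340,110,130,6,"s26.png")
st=read_state();p=st["position"];r=R.from_quat(st["tool_rot"]);print(p,p+r.apply([-.0065,0,.1247]),st["wrist_force"],r.apply([0,0,1]),r.apply([1,0,0]))
```

```text
[ 0.53961876 -0.32580549  0.22898486] [ 0.53357984 -0.32878824  0.10429736] [-0.02011851  0.65836082 -0.79110127] [-0.0028499   0.00137266 -0.999995  ] [ 0.87439095  0.48521865 -0.0018259 ]
```

View pics/s26.png

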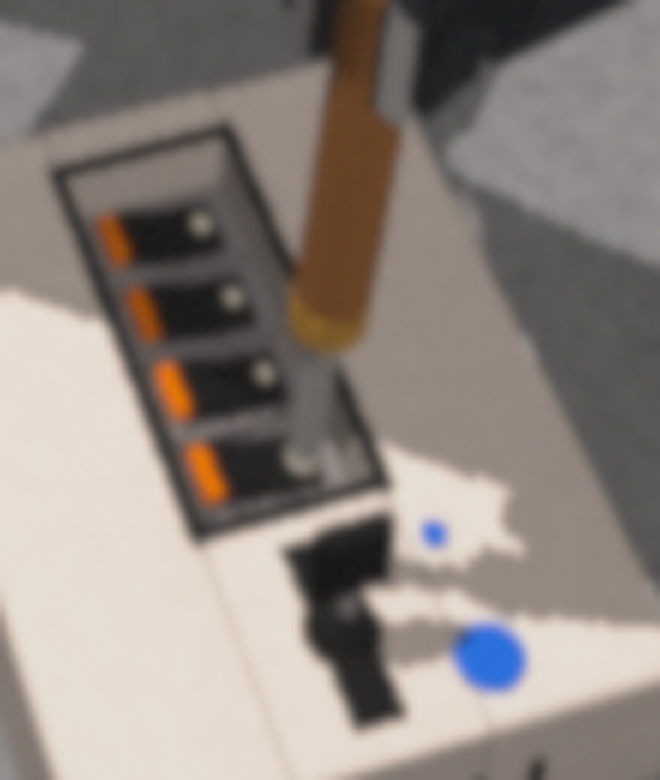

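Run:
```python
from h import *
s=read_camera("side")
q=lambda a,b:((a-2.5)/6+325,(b-2.5)/6+340)
print("ball",atz(s,*q(300,462),.1088))
for z in(.110,): 
  for P in[(285,550),(388,515)]: print("paddle top edge",P,atz(s,*q(*P),z))
for P in[(315,600),(385,578)]: print("paddle bottom",atz(s,*q(*P),.084))
t=np.radians(4.2);M=np.array([[np.cos(t),-np.sin(t)],[np.sin(t),np.cos(t)]])
for X in[(-.01,-.0695,.11),(.01,-.0695,.11),(-.01,-.0695,.084),(.01,-.0695,.084),(-.01,-.0625,.11),(.01,-.0625,.11),(0,-.09,.062),(0,-.04,.062)]:
  W=np.r_[np.array([.533,-.2835])+M@X[:2],X[2]]; print(X,((proj(s,W)-[325,340])*6+2.5).round())
```

```text
ball [ 0.52992808 -0.32928123  0.1088    ]
paddle top edge (285, 550) [ 0.5191064  -0.35091929  0.11      ]
paddle top edge (388, 515) [ 0.54577907 -0.34799997  0.11      ]
paddle bottom [ 0.52813788 -0.35123503  0.084     ]
paddle bottom [ 0.54653155 -0.34973479  0.084     ]
(-0.01, -0.0695, 0.11) [[325. 552.]]
(0.01, -0.0695, 0.11) [[403. 528.]]
(-0.01, -0.0695, 0.084) [[318. 609.]]
(0.01, -0.0695, 0.084) [[394. 585.]]
(-0.01, -0.0625, 0.11) [[313. 526.]]
(0.01, -0.0625, 0.11) [[391. 503.]]
(0, -0.09, 0.062) [[383. 721.]]
(0, -0.04, 0.062) [[304. 537.]]
```

drive_tool --targets '[-1, 0.44, 0.24, 0.6, 0, 0, 0, -1, 0, 0, 1, 0, 0, 0, -1, 0, 0, 0, 0, 0, 0, -1, -0.3, 0.63, 0, 0, 0, 0, -1, -0.3, 0.63, 0, 0, 0, 0, -1, -0.3, 0.63, 0, 0, 0, 0, -1, 0, 0, 0, 0, 0, 0]'

```text
time_s: 25.58
position: [0.5463, -0.3491, 0.214]
tool_rot: [0.968, 0.25, -0.0, 0.001]
wrist_force: [0.2, 0.2, -1.0]
opening: 0.19
```

Run:
```python
from h import *
s=crop("side",325,340,110,130,6,"s27.png")
st=read_state();p=st["position"];r=R.from_quat(st["tool_rot"]);print(p,p+r.apply([-.0065,0,.1247]),st["wrist_force"])
```

```text
[ 0.54635842 -0.34875551  0.21401417] [ 0.54061167 -0.35203785  0.08932038] [-0.00793335  0.40922964 -0.73111545]
```

View pics/s27.png

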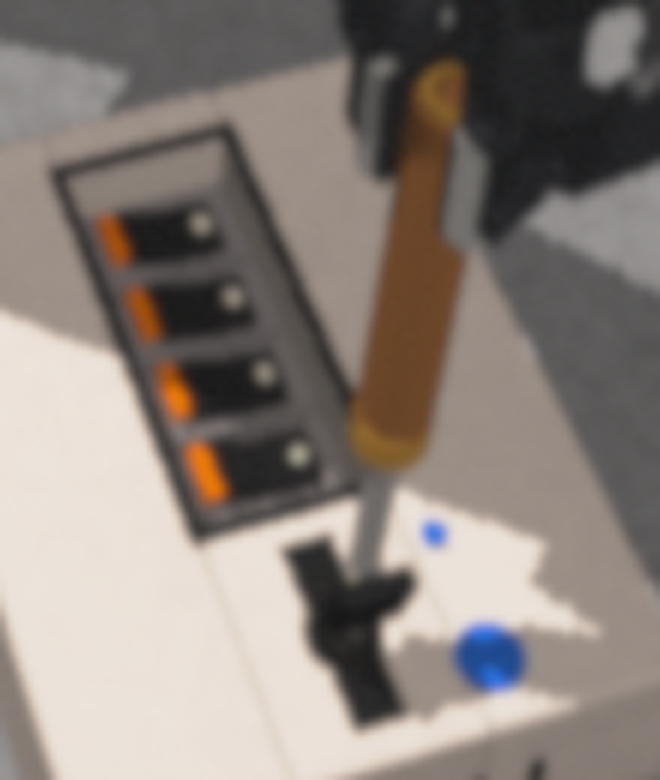

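drive_tool --targets '[-1, -0.13, 0.27, 0, 0, 0, 0, -1, -0.08, 0.18, 0, 0, 0, 0, -1, 0, 0, 0, 0, 0, 0]'

```text
time_s: 26.0
position: [0.5467, -0.3533, 0.214]
tool_rot: [0.968, 0.25, -0.0, 0.0]
wrist_force: [0.1, 0.6, -0.8]
opening: 0.191
```

drive_tool --targets '[-1, -0.08, 0.18, 0, 0, 0, 0, -1, 0, 0, 0, 0, 0, 0]'

```text
time_s: 26.25
position: [0.5469, -0.3553, 0.214]
tool_rot: [0.968, 0.25, -0.0, 0.0]
wrist_force: [-0.1, 1.2, -1.5]
opening: 0.191
```

Run:
```python
from h import *
s=crop("side",325,340,110,130,6,"s28.png")
st=read_state();p=st["position"];r=R.from_quat(st["tool_rot"]);print(p,p+r.apply([-.0065,0,.1247]),st["wrist_force"])
```

```text
[ 0.546915   -0.35525917  0.21402557] [ 0.54115646 -0.35854987  0.08933255] [ 0.57500973  0.44663337 -0.2539773 ]
```

View pics/s28.png

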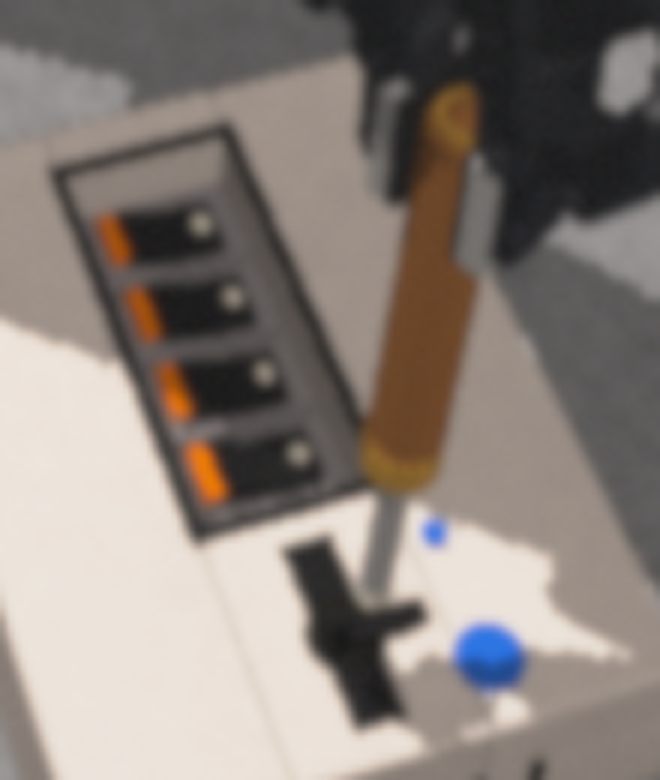

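drive_tool --targets '[-1, -0.08, 0.18, 0, 0, 0, 0, -1, 0, 0, 0, 0, 0, 0]'

```text
time_s: 26.55
position: [0.547, -0.357, 0.214]
tool_rot: [0.968, 0.25, -0.0, 0.0]
wrist_force: [0.5, 2.8, 1.1]
opening: 0.192
```

drive_tool --targets '[-1, -0.08, 0.18, 0, 0, 0, 0, -1, 0, 0, 0, 0, 0, 0]'

```text
time_s: 26.8
position: [0.5471, -0.3586, 0.214]
tool_rot: [0.968, 0.25, -0.001, -0.0]
wrist_force: [-1.2, 4.2, 1.3]
opening: 0.191
```

Run:
```python
from h import *
s=crop("side",325,340,110,130,6,"s29.png")
st=read_state();p=st["position"];r=R.from_quat(st["tool_rot"]);print(p,p+r.apply([-.0065,0,.1247]),st["wrist_force"])
```

```text
[ 0.54707725 -0.35852981  0.21397184] [ 0.54125315 -0.36166639  0.08927789] [-1.08291791  4.42453539  1.30082044]
```

View pics/s29.png

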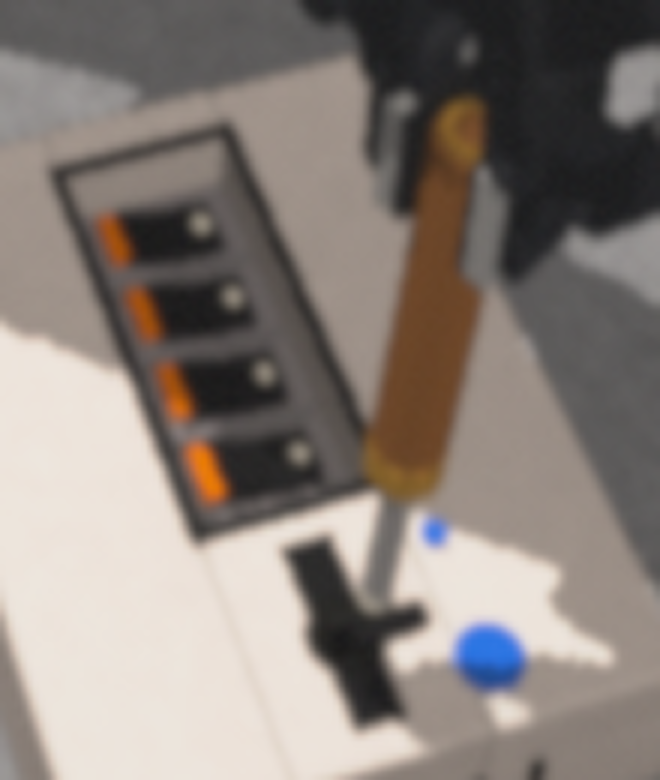

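drive_tool --targets '[-1, 0, 0, 0, 0, 0, 0, -1, 0, 0, 0, 0, 0, 0, -1, 0, 0, 0, 0, 0, 0, -1, 0, 0, 0, 0, 0, 0, -1, 0, 0, 0, 0, 0, 0, -1, 0, 0, 0, 0, 0, 0, -1, 0, 0, 0, 0, 0, 0, -1, 0, 0, 0, 0, 0, 0, -1, 0, 0, 0, 0, 0, 0, -1, 0, 0, 0, 0, 0, 0, -1, 0, 0, 0, 0, 0, 0, -1, 0, 0, 0, 0, 0, 0]'

```text
time_s: 28.35
position: [0.5471, -0.3589, 0.214]
tool_rot: [0.968, 0.25, -0.001, 0.0]
wrist_force: [-2.0, 5.4, 2.0]
opening: 0.188
```

Run:
```python
from h import *
s=crop("side",325,340,110,130,6,"s30.png")
st=read_state();print(st["position"],st["wrist_force"])
```

```text
[ 0.54712518 -0.35890768  0.21396551] [-0.90666956  4.81497993  2.16431644]
```

drive_tool --targets '[-1, 0.3, -0.63, 0, 0, 0, 0, -1, 0.3, -0.63, 0, 0, 0, 0, -1, 0.4, -0.85, 0, 0, 0, 0, -1, 0.4, -0.85, 0, 0, 0, 0, -1, 0.1, -0.2, 0, 0, 0, 0, -1, 0, 0, 0, 0, 0, 0, -1, 0, 0, -2, 0, 0, 0, -1, 0, 0, -4, 0, 0, 0, -1, 0, 0, -2, 0, 0, 0, -1, 0, 0, 0, 0, 0, 0]'

```text
time_s: 29.65
position: [0.5458, -0.3252, 0.2959]
tool_rot: [0.968, 0.25, 0.001, 0.002]
wrist_force: [-0.8, 0.6, -1.0]
opening: 0.19
```

Run:
```python
from h import *
s=crop("side",325,340,110,130,6,"s31.png")
c=crop("top",385,190,120,100,6,"t31.png")
t=np.radians(29)
plan([.5883,.2505,.30],frame([np.cos(t),np.sin(t),0],[0,0,-1]),11)
```

```text
t 29.75 pos [ 0.5448 -0.3242  0.293 ] z [-0.002 -0.001 -1.   ] x [ 0.875  0.484 -0.002] j [-7.120e-01  3.770e-01  1.158e+00 -1.000e-03  1.607e+00  3.540e-01]
trans cm (tool axes now) [ 31.64 -48.18  -0.74] rot [-0.0002  0.0016 -0.0006] per row/11 [ 2.88 -4.38 -0.07] [-0.      0.0001 -0.0001]
```

View pics/s31.png

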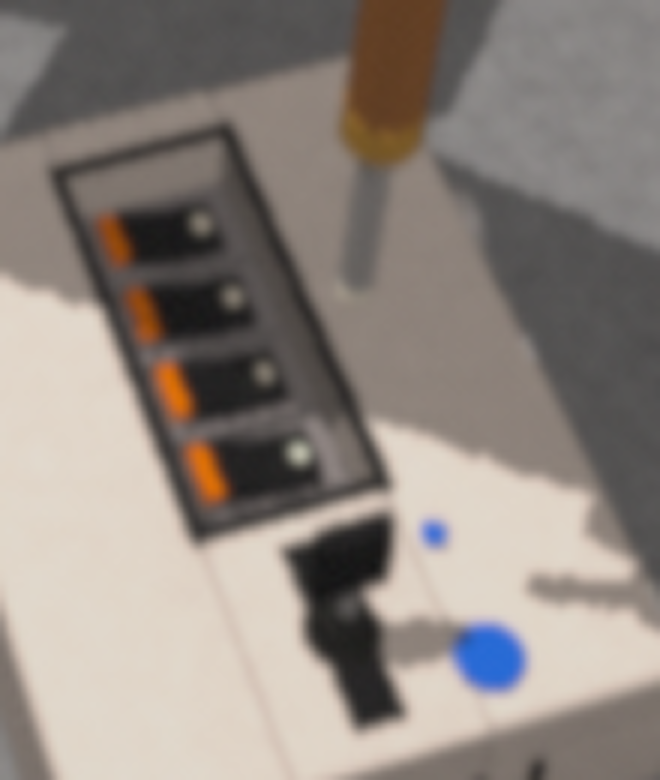

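drive_tool --targets '[-1, 1.5, -2.2, 0, 0, 0, 0, -1, 3.0, -4.57, 0, 0, 0, 0, -1, 3.0, -4.57, 0, 0, 0, 0, -1, 3.0, -4.57, 0, 0, 0, 0, -1, 3.0, -4.57, 0, 0, 0, 0, -1, 3.0, -4.57, 0, 0, 0, 0, -1, 3.0, -4.57, 0, 0, 0, 0, -1, 3.0, -4.57, 0, 0, 0, 0, -1, 3.0, -4.57, 0, 0, 0, 0, -1, 3.0, -4.57, 0, 0, 0, 0, -1, 3.0, -4.57, 0, 0, 0, 0, -1, 0, 0, 0, 0, 0, 0]'

```text
time_s: 31.25
position: [0.5865, 0.2525, 0.2914]
tool_rot: [0.967, 0.253, -0.002, -0.0]
wrist_force: [1.1, -0.8, -0.9]
opening: 0.193
```

drive_tool --targets '[-1, 0, 0, 0, 0, 0.157, 0, -1, 0, 0, 0, 0, 0.157, 0, -1, 0, 0, 0, 0, 0.157, 0, -1, 0, 0, 0, 0, 0.157, 0, -1, 0, 0, 0, 0, 0.157, 0, -1, 0, 0, 0, 0, 0, 0, -1, 0, 0, 0, 0, 0, 0]'

```text
time_s: 32.12
position: [0.5898, 0.2471, 0.295]
tool_rot: [0.895, 0.231, 0.37, -0.095]
wrist_force: [0.5, 0.1, 0.6]
opening: 0.19
```

Run:
```python
from h import *
s=crop("side",220,80,160,130,5,"s32.png");crop("top",175,140,150,120,5,"t32.png")
t=np.radians(29);h=np.array([np.cos(t),np.sin(t),0])
a=np.array([*(h[:2]*.70711),-.70711]);Rt=frame([*(h[:2]),1],a)
pg=np.array([.54785,.22584,.10974])
plan(pg+.06*Rt.apply([1,0,0]),Rt,6)
```

```text
t 32.23 pos [0.591  0.2476 0.2962] z [ 0.62   0.341 -0.706] x [0.617 0.344 0.708] j [ 0.02  -0.053  1.942  0.606  0.616  0.697]
trans cm (tool axes now) [-10.61  -0.23   9.76] rot [ 0.0021 -0.0009  0.0021] per row/6 [-1.77 -0.04  1.63] [ 0.0004 -0.0002  0.0003]
```

View pics/s32.png

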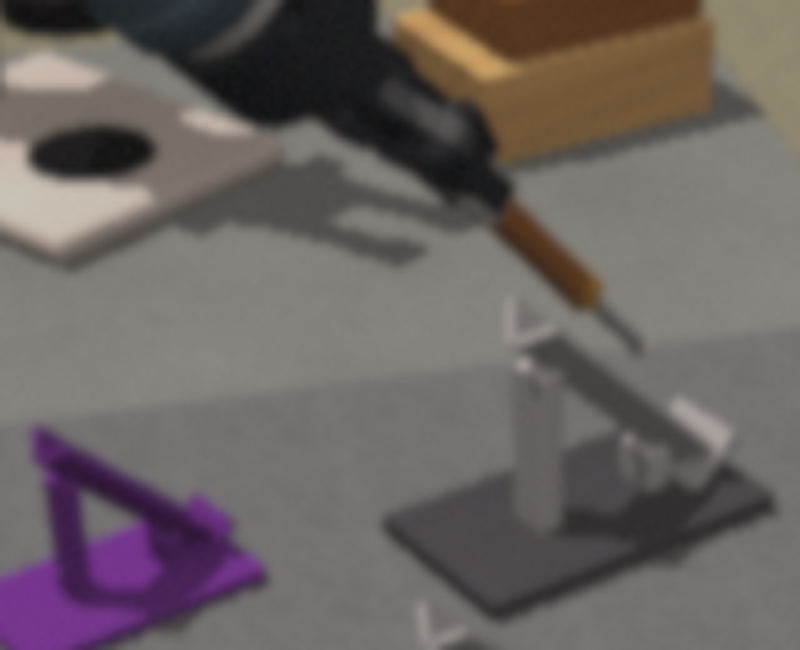

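View pics/t32.png

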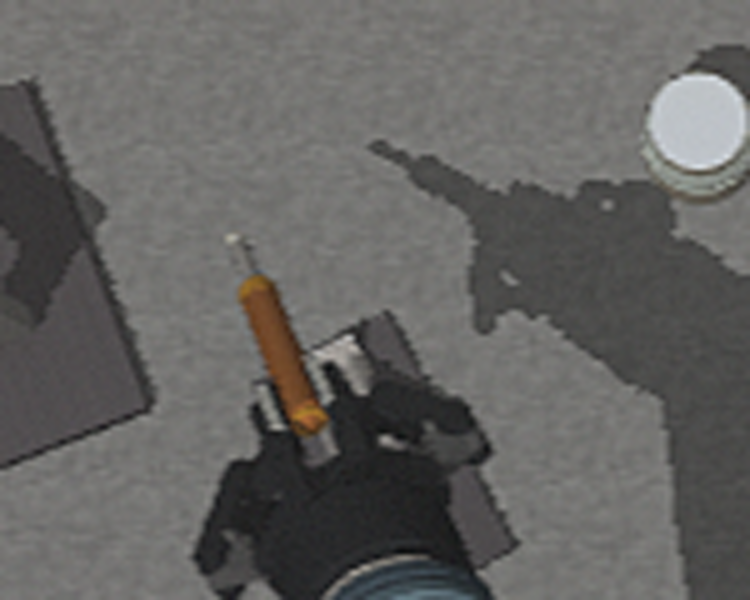

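Run:
```python
from h import *
c=read_camera("top");s=read_camera("side")
q=lambda a,b,o:((a-2)/5+o[0],(b-2)/5+o[1])
st=read_state();p=st["position"];r=R.from_quat(st["tool_rot"]);print(p)
T,e=tri(c,q(233,240,(175,140)),s,q(640,349,(220,80)));print("ball",T,e,"tool",r.inv().apply(T-p))
F,e=tri(c,q(255,286,(175,140)),s,q(588,294,(220,80)));print("ferr",F,e,"tool",r.inv().apply(F-p))
for d in([0,0,.1168],[-.0055,0,.12]): W=p+r.apply(d);print(proj(c,W),proj(s,W))
print(q(233,240,(175,140)),q(640,349,(220,80)))
```

```text
[0.5904661  0.24784264 0.29528894]
ball [0.65878173 0.28770729 0.20352999] 0.0009731263833739091 tool [-0.00898646 -0.00192221  0.12079515]
ferr [0.62883727 0.26938077 0.24510553] 0.0019891344349793018 tool [-0.0043827  -0.00033083  0.066598  ]
[[220.44570523 185.43000941]] [[349.55076104 145.64712403]]
[[221.25442097 186.49744719]] [[348.9909948  148.23244826]]
(221.2, 187.6) (347.6, 149.4)
```

```bash
cat > place.py <<'E'
from h import *
t=np.radians(29);h=np.array([np.cos(t),np.sin(t),0])
a=np.array([*(h[:2]*.70711),-.70711]);R0=frame([*(h[:2]),1],a);n=R0.apply([1,0,0])
Rt=R0*R.from_rotvec([0,.054,0])
lo=np.array([.6233,.2666,.024]); tt=np.array([-.009,-.001,.1253])
def tgt(so,back): return lo+so*n-back*a-Rt.apply(tt)
E
python3 - <<'E'
from place import *
plan(tgt(.06,.008),Rt,5); plan(tgt(.0,.008),Rt,5)
E
```

```text
t 32.33 pos [0.5905 0.2478 0.2953] z [ 0.619  0.342 -0.707] x [0.617 0.344 0.707] j [ 0.02  -0.053  1.944  0.607  0.616  0.695]
trans cm (tool axes now) [-10.29   0.02   8.49] rot [0.0013 0.0538 0.002 ] per row/5 [-2.06  0.    1.7 ] [0.0003 0.0108 0.0004]
t 32.33 pos [0.5905 0.2478 0.2953] z [ 0.619  0.342 -0.707] x [0.617 0.344 0.707] j [ 0.02  -0.053  1.944  0.607  0.616  0.695]
trans cm (tool axes now) [-1.629e+01  1.000e-02  8.490e+00] rot [0.0013 0.0538 0.002 ] per row/5 [-3.26  0.    1.7 ] [0.0003 0.0108 0.0004]
```

drive_tool --targets '[-1, -1.5, 0, 1.7, 0, 0, 0, -1, -2, 0, 2.2, 0, 0, 0, -1, -2, 0, 2.2, 0, 0, 0, -1, -2, 0, 1.7, 0, 0, 0, -1, -1.3, 0, 0.7, 0, 0, 0, -1, 0, 0, 0, 0, 0.054, 0, -1, 0, 0, 0, 0, 0, 0, -1, 0, 0, 0, 0, 0, 0]'

```text
time_s: 33.33
position: [0.5875, 0.2466, 0.1716]
tool_rot: [0.885, 0.229, 0.393, -0.101]
wrist_force: [0.4, -0.1, -1.6]
opening: 0.189
```

Run:
```python
from place import *
s=crop("side",270,150,110,100,6,"s33.png");c=crop("top",195,150,120,110,6,"t33.png")
plan(tgt(.06,.008),Rt,5); plan(tgt(.0,.008),Rt,5)
```

```text
t 33.42 pos [0.5875 0.2466 0.1719] z [ 0.65   0.36  -0.669] x [0.585 0.326 0.743] j [-0.003  0.111  2.18   1.367  0.378 -0.14 ]
trans cm (tool axes now) [-1.33  0.09 -0.07] rot [0.0005 0.0019 0.0014] per row/5 [-0.27  0.02 -0.01] [0.0001 0.0004 0.0003]
t 33.42 pos [0.5875 0.2466 0.1719] z [ 0.65   0.36  -0.669] x [0.585 0.326 0.743] j [-0.003  0.111  2.18   1.367  0.378 -0.14 ]
trans cm (tool axes now) [-7.32  0.08 -0.38] rot [0.0005 0.0019 0.0014] per row/5 [-1.46  0.02 -0.08] [0.0001 0.0004 0.0003]
```

View pics/s33.png

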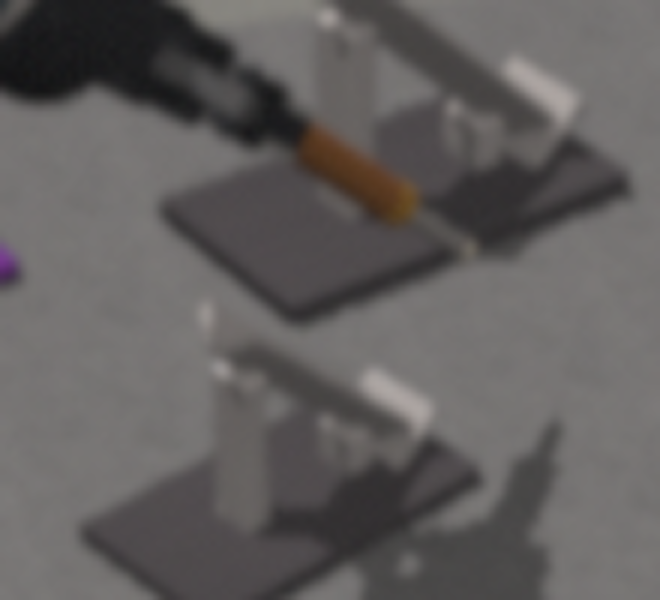

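View pics/t33.png

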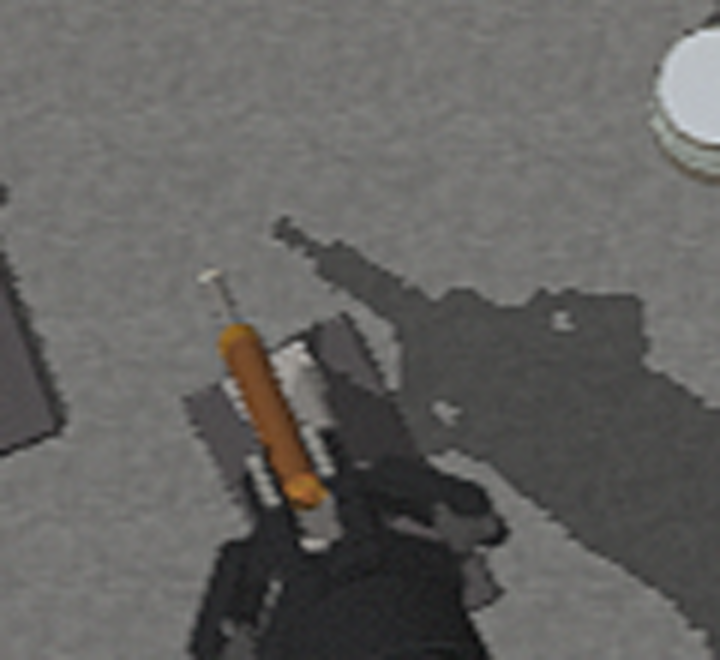

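Run:
```python
from place import *
c=read_camera("top");s=read_camera("side")
q=lambda a,b,o:((a-2.5)/6+o[0],(b-2.5)/6+o[1])
st=read_state();p=st["position"];r=R.from_quat(st["tool_rot"])
T,e=tri(c,q(209,276,(195,150)),s,q(467,246,(270,150)));print("ball",T,e,"tool",r.inv().apply(T-p))
F,e=tri(c,q(234,332,(195,150)),s,q(408,205,(270,150)));print("ferr",F,e,"tool",r.inv().apply(F-p))
print("ball rel home ball, rest axes (n,y,a) mm",R0.inv().apply(T-(lo-.0045*a))*1e3)
print("ferr rel axis",R0.inv().apply(F-(lo-.062*a))*1e3)
```

```text
ball [0.66021184 0.28760315 0.08800788] 0.0009535981718889365 tool [-0.00611577 -0.00052604  0.1182878 ]
ferr [0.63000414 0.27052908 0.12336067] 0.0008981973814528749 tool [-0.00307118 -0.00020818  0.06884614]
ball rel home ball, rest axes (n,y,a) mm [ 75.28865445  -0.47454865 -10.73214359]
ferr rel axis [75.75171036 -0.18621879 -2.76521267]
```

drive_tool --targets '[-1, -2, 0, -0.1, 0, 0, 0, -1, -2, 0, -0.1, 0, 0, 0, -1, -1.5, 0, -0.1, 0, 0, 0, -1, -0.7, 0, 0, 0, 0, 0, -1, 0, 0, 0, 0, 0, 0, -1, 0, 0, 0, 0, 0, 0]'

```text
time_s: 34.28
position: [0.5489, 0.2252, 0.1276]
tool_rot: [0.884, 0.229, 0.394, -0.101]
wrist_force: [0.4, -0.6, -0.9]
opening: 0.193
```

Run:
```python
from place import *
s=crop("side",270,150,110,100,6,"s34.png");c=crop("top",195,170,120,110,6,"t34.png")
plan(tgt(.0,.008),Rt,5);print(read_state()["wrist_force"])
```

```text
t 34.38 pos [0.5488 0.2253 0.1276] z [ 0.65   0.36  -0.669] x [0.585 0.325 0.743] j [-0.075  0.137  2.325  1.722  0.425 -0.581]
trans cm (tool axes now) [-1.08  0.09 -0.07] rot [0.0006 0.0016 0.0009] per row/5 [-0.22  0.02 -0.01] [0.0001 0.0003 0.0002]
[ 0.81250156  0.03446436 -1.24756413]
```

View pics/s34.png

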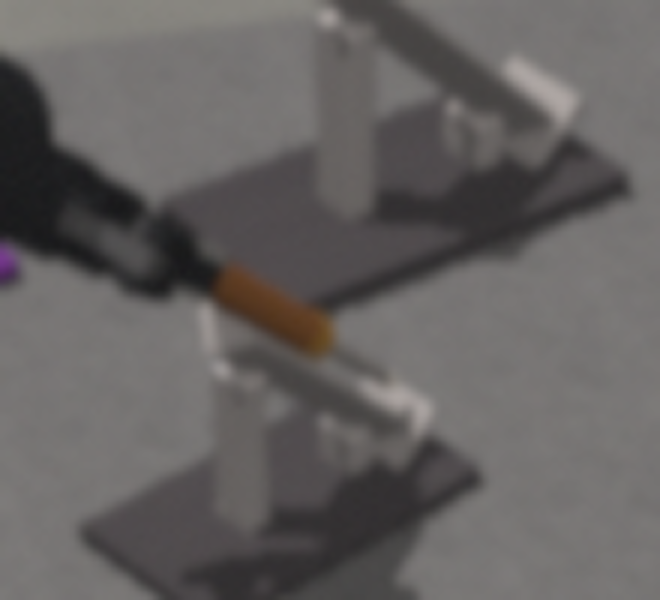

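View pics/t34.png

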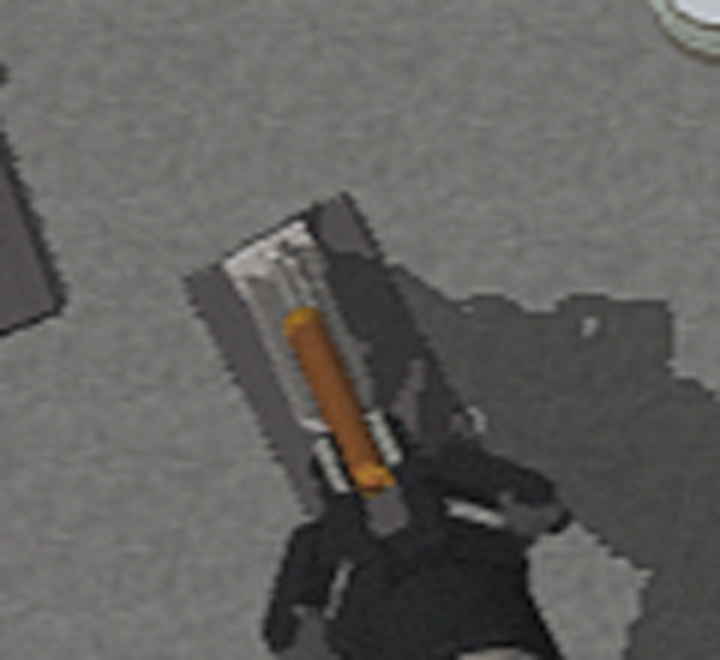

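drive_tool --targets '[-1, -0.5, 0, 0, 0, 0, 0, -1, -0.3, 0, -0.05, 0, 0, 0, -1, -0.2, 0, 0, 0, 0, 0, -1, 0, 0, 0, 0, 0, 0]'

```text
time_s: 34.88
position: [0.5427, 0.2223, 0.1208]
tool_rot: [0.884, 0.229, 0.394, -0.102]
wrist_force: [-0.2, 3.9, 4.2]
opening: 0.19
```

drive_tool --targets '[-1, -0.2, 0, 0, 0, 0, 0, -1, 0, 0, 0, 0, 0, 0]'

```text
time_s: 35.12
position: [0.5423, 0.2221, 0.1203]
tool_rot: [0.884, 0.229, 0.395, -0.102]
wrist_force: [0.8, 3.6, 6.5]
opening: 0.196
```

Run:
```python
from place import *
s=crop("side",270,150,110,100,6,"s35.png");c=crop("top",195,170,120,110,6,"t35.png")
st=read_state();print(st["wrist_force"],R.from_quat(st["tool_rot"]).inv().apply(st["wrist_force"]))
```

```text
[1.69565478 4.17418703 7.1020919 ] [ 7.63523287 -2.82070074 -2.11793728]
```

View pics/s35.png

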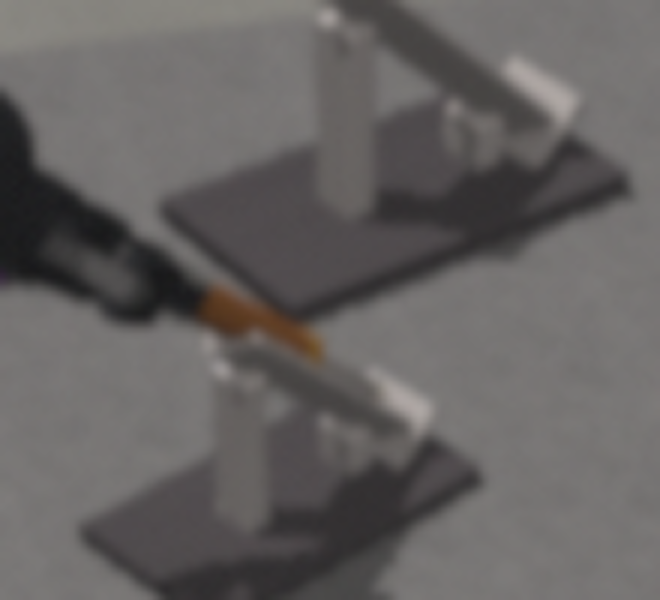

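View pics/t35.png

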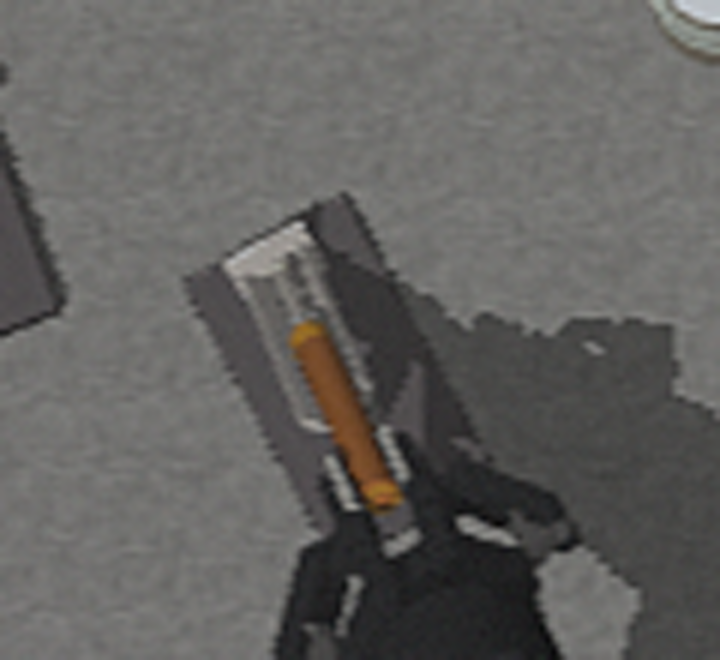

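drive_tool --targets '[-1, 0.05, -0.1, 0, 0, 0, 0, -1, 0, 0, 0, 0, 0, 0, -0.55, 0, 0, 0, 0, 0, 0, -0.45, 0, 0, 0, 0, 0, 0, -0.3, 0, 0, 0, 0, 0, 0, -0.2, 0, 0, 0, 0, 0, 0, -0.2, 0, 0, 0, 0, 0, 0]' --grip_force 20

```text
time_s: 36.1
position: [0.5407, 0.222, 0.1185]
tool_rot: [0.885, 0.229, 0.393, -0.101]
wrist_force: [0.2, 0.0, 0.5]
opening: 0.402
```

Run:
```python
from place import *
s=crop("side",270,150,110,100,6,"s36.png");c=crop("top",195,170,120,110,6,"t36.png")
st=read_state();print(st["wrist_force"],st["opening"])
hi=np.array([.5122,.205,.151]);F=lo+(hi-lo)*.062/.18
print([(proj(c,x)-[195,170])*6+2.5 for x in(hi,F)])
```

```text
[ 0.8105333  -0.51936414  0.10091683] 0.403891787070241
[array([[378.26717831, 482.79049826]]), array([[310.48708838, 331.01930043]])]
```

View pics/s36.png

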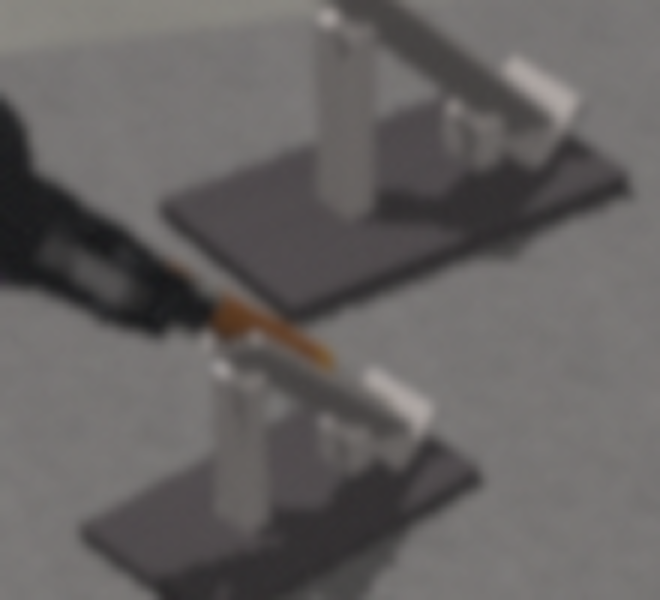

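View pics/t36.png

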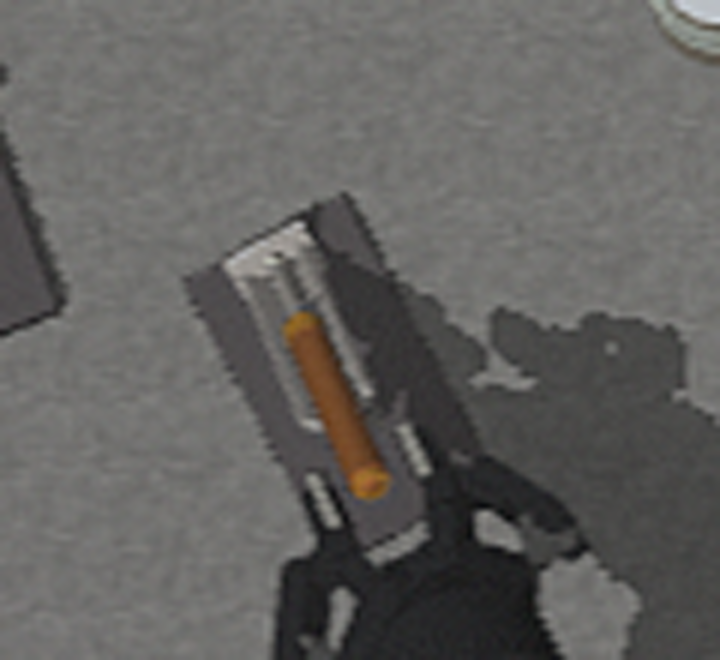

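drive_tool --targets '[0.1, 0, 0, 0, 0, 0, 0, 0.1, 0.05, 0, -1, 0, 0, 0, 0.1, 0.15, 0, -3, 0, 0, 0, 0.1, 0.2, 0, -4, 0, 0, 0, 0.1, 0.2, 0, -4, 0, 0, 0, 0.1, 0.1, 0, -2, 0, 0, 0, 0.1, 0, 0, 0, 0, 0, 0]'

```text
time_s: 37.08
position: [0.4544, 0.1732, 0.2191]
tool_rot: [0.884, 0.229, 0.395, -0.1]
wrist_force: [0.5, -0.4, 0.7]
opening: 0.549
```

Run:
```python
from place import *
s=crop("side",270,150,110,100,6,"s37.png");c=crop("top",195,170,120,110,6,"t37.png")
cv2.imwrite("pics/top_end.png",c["pixels"][:,:,::-1]);cv2.imwrite("pics/side_end.png",s["pixels"][:,:,::-1])
st=read_state();print(st["time_s"],st["wrist_force"],st["opening"],st["position"])
hi=np.array([.5122,.205,.151]);F=lo+(hi-lo)*.062/.18
print([(proj(c,x)-[195,170])*6+2.5 for x in(hi,F)],[(proj(s,x)-[270,150])*6+2.5 for x in(hi,F)])
```

```text
37.175 [ 0.31209108 -0.65225867  0.05020577] 0.5461353725565591 [0.45423668 0.17385202 0.2176443 ]
[array([[378.26717831, 482.79049826]]), array([[310.48708838, 331.01930043]])] [array([[146.16815728, 275.93431692]]), array([[313.55734189, 368.65883946]])]
```

View pics/s37.png

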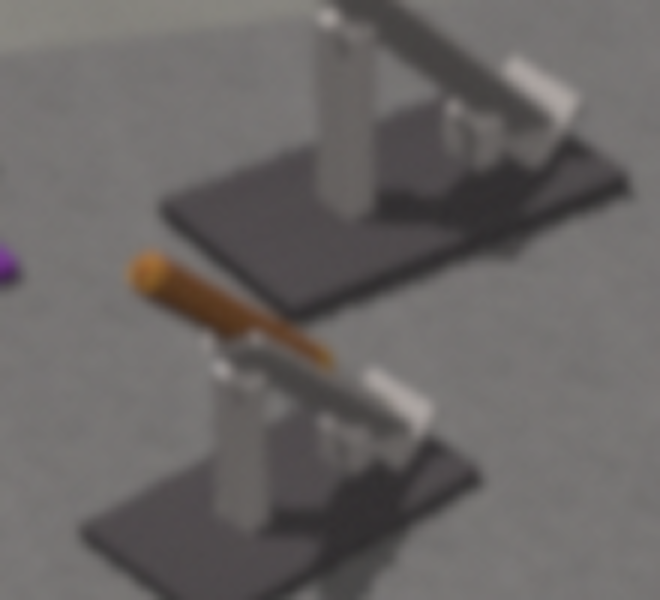

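View pics/t37.png

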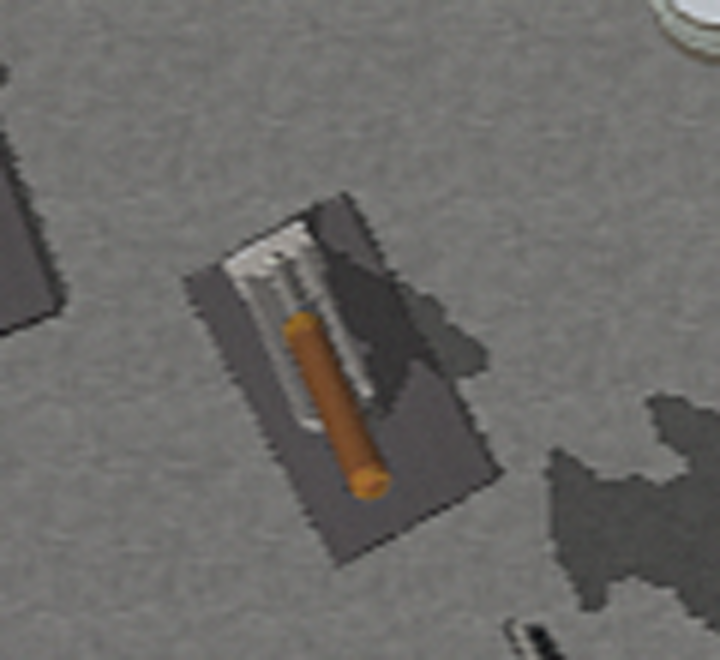

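View pics/top_end.png

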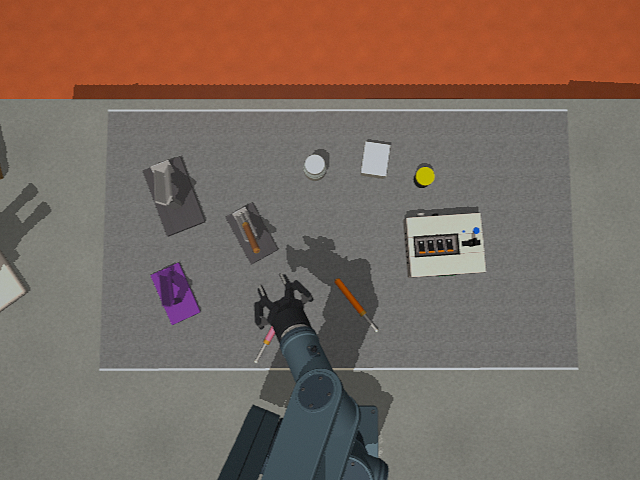

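View pics/side_end.png

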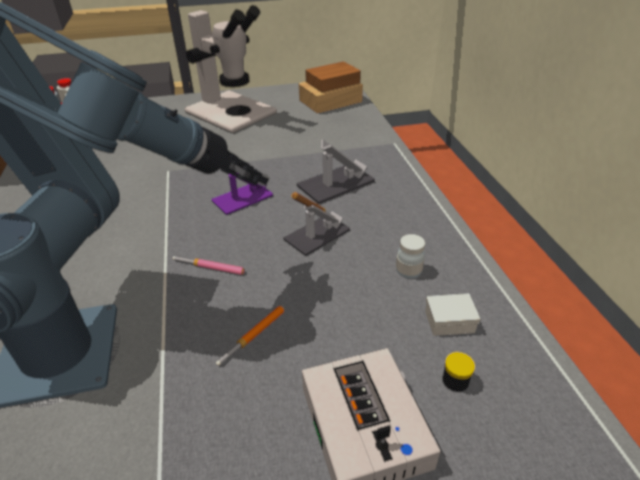

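Run:
```python
from rig import hand_in
print(hand_in())
```

```text
the job is handed in; nothing more can be done
None
```

I did the whole job in the order asked and handed it in at about 37 s. The last pictures show nothing wrong, but I got no verdict.

**What I did**
- I picked the brown wooden probe off the mat and laid it in the smaller grey rest, where it slid down to the foot plate.
- I took it again by the handle end like a pencil and pressed over the one rocker that was off, the one at the +y end of the row.
- I pushed the dimmer paddle towards the large blue disc until it stopped, with 4–5 N at the wrist. I held it there for about 1.8 s and then let it spring back.
- I laid the probe back in the rest and drew the open gripper clear.

**Last checks**
- **Rockers:** all four orange bands show, seen in the side picture after the press and again at the end.
- **Paddle:** it is upright again.
- **Probe:** the tail end is in the same place in the top picture as when it first lay home, within about 0.5 px. I take that to mean the point is against the foot plate; I could not see the tip itself.
- **Bystanders:** the canister, card box and jar look unmoved in both pictures.
- **Robot:** it was touching nothing, with only noise on the wrist force. The largest force I read was about 8 N.

**What disagreed**
- **Tool position:** the fingers actually ended about 37 mm short of the reported TCP along the tool. Because of this the first grasp closed on nothing, without touching anything. I worked from the pictures after that.
- **Probe in the grip:** after I lifted it, the probe leaned about 3° in the pencil grip. I measured the lean and allowed for it when pressing and when laying the probe back.

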